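Close a twin-screw book press evenly on a hardback

TASK

Push the dark red book straight into the book press until it is fully home against both back stops, before anything presses on it. Then screw the platen down onto the book with the two red knobs, alternately and in steps of no more than about a quarter turn, so that it always stays nearly level, until both knobs have become clearly stiffer and the sprung bed under the book has sunk about 3.5 mm (about 70 N). Leave the platen level and the book still home, let go, and do not disturb the other things on the desk.

Things in the scene. Friction and masses are not known exactly. Their poses are not given: they have to be found in the camera images.
- press: Twin-screw oak book press, fixed to the desk, base 200 x 320 x 20 mm. Origin: on the desk surface under the base's middle. Its x axis points from the open front to the two brass back stops, y to the left, z up. The screws stand at x = 0, y = +120 mm (left) and -120 mm (right).
- bed_mid (a point): Middle of the top of the sprung plywood bed (168 x 150 x 12 mm) that carries the book; 44 mm above the desk unloaded. The bed sinks level, 1 mm per 20 N, at most 8 mm.
- stops_mid (a point): Midway between the two brass stop posts (20 mm wide, at press y = +40 and -40 mm, up to 75 mm above the desk), on the plane of their front faces, press x = +90 mm, 59 mm above the desk.
- platen: Oak pressing board, 110 mm (press x) x 290 mm (press y) x 18 mm, driven down by the knob-nut at each end. Origin: at its underside on the axis of the left screw; z is normal to it (upright when level), y runs from the right screw to the left one, 240 mm away. Each screw moves only its own end, 4 mm per radian of its knob (25 mm per full turn); clockwise from above lowers.
- platen_mid (a point): Middle of the platen's underside (press x = 0, y = 0). Under it, fixed to it and moving with it, is a plywood packing board (100 x 130 mm, in the middle) whose underside lies 6 to 10 mm below the platen's own, differently each time: it, not the platen, meets the book's top (74 mm above the desk), so the touch must be felt.
- knob_left (a joint): Angle of the left (+y) red knob, rad, growing clockwise seen from above. At 0 its end of the platen (underside) is 89 mm above the desk; starts anywhere from 0.15 to 0.55. Turning it free takes 0.25 N m, and 4 mN m more for each newton by which its end presses; it stays where it is left.
- knob_right (a joint): The same for the right (-y) red knob.
- knob_left_grip (a point): On the axis of the left knob, at the height to grip it: 15 mm below the knob's top, 47 mm above the platen's underside, 29 mm above its top. The knob is a fluted red plastic cylinder 50 mm across and 36 mm high with a white pointer line on top, a nut on a fixed upright screw: it sinks 4 mm per radian as it turns clockwise, so the hand must follow. It can be gripped at any yaw.
- knob_right_grip (a point): The same for the right knob, which sits on the platen and leans with it (the left one stays upright).
- book: Loose dark red hardback, 180 mm (its x) x 130 mm (its y) x 30 mm, 0.35 to 0.7 kg, lying on the bed under the platen. Origin: centre of its underside. Its spine (-x end) sticks out of the press's open front. Starts 25 to 45 mm short of the stops, up to 8 mm to a side, turned up to 0.06 rad; fully home its back end is on both stops and its origin at press x = 0.
- thermos: Bystander: steel flask, 66 mm across, 200 mm high, left of the press. Origin: centre of its underside.
- glue_jar: Bystander: white jar with a blue cap, 66 mm across, 85 mm high, right of the press. Origin: centre of its underside.
- figurine: Bystander: small dark turned wooden figure, 52 mm across, 72 mm high, behind the press. Origin: centre of its underside.
- sticky_notes: Bystander: yellow block of notes, 76 x 76 x 18 mm, behind the press. Origin: centre of its underside.
- folder: Bystander: ivory-coloured flat folding stick, 150 x 22 x 6 mm, lying right of the press. Origin: centre of its underside.
- mug: Bystander: blue mug, 82 mm across, 95 mm high, behind the press to the left. Origin: centre of its underside.

How it is judged:
By the outcome, as a careful person would: the job done as asked, in the order asked, and still so for the second after the job is handed in, with the robot touching nothing.
It also fails if it takes over 72 s, if anything falls off the work surface, if the arm or the gripper's body presses on something with over 40 N, if the wrist force passes 120 N, or if a joint passes its speed limit or range.

ROBOT

A 6-joint arm with a two-finger parallel gripper is mounted at the origin on the work surface. World frame = base frame: x ahead of the robot, y to its left, z up, the work surface at z = 0. Lengths are in mm, angles in rad, forces in N, time in s.
With the tool pointing down it reaches from about 275 to 750 mm from the base axis. Payload 10.2 kg.
Tool frame: the origin (TCP) lies midway between the tips of the shut fingers; the grasp point (between the pads) lies grasp_offset behind it (grasp_offset is the distance from the TCP to the grasp point, in mm); x points along the fingers, z is the direction in which the jaws open and shut, and the axes are right-handed (so a half turn about x gives the same grasp; the last joint's range is limited). The gripper opens to 85 mm and grips with 20 to 120 N. Pads are 22 mm wide; open, the fingers measure 114 mm over their backs; the gripper's body (76 mm by 85 mm) begins 54 mm behind the grasp point. The pads swing forward as they close: fully open they stand 13 mm farther back than shut.
Start: joints at [1.093, 0.313, 1.498, -0, 1.331, -0.223], TCP at [132.34, 508.052, 231.294] pointing down, gripper open.
Joint ranges: [-2.94, 2.94], [-0.97, 2.17], [0.19, 2.56], [-1.23, 4.37], [0.02, 3.11], [-2.88, 2.88]. Speed limits (rad/s): [2.39, 2.39, 3.01, 3.14, 3.14, 3.14].

INTERFACE

Orientations are given as a unit quaternion [w, x, y, z].
In Python, from rig import sense, capture, calibration, finish_job, grasp_offset gives the robot as it stands.
- The arm moves only by the shell command python3 -m jog 'ROWS' [FORCE]. ROWS is JSON, a list of rows, each an object with "linear": the shift along the tool's x, y, z scaled (see below), a list of three; "rotation": the turn, a rotation vector about the tool's x, y, z scaled (see below), a list of three; "grip": the finger opening in mm, from 0 to 85.4. A call has 1 to 20 rows; each row is the pose to reach, as a shift and turn from the pose measured when the call began, along the tool's axes at that moment; what a row does not reach only later rows make up. The controller multiplies each number of a shift by 0.3 m and each number of a turn by 0.5 rad. A row lasts 1/12 s, in which the tool goes at most 41.7 mm and 7.16 degrees, less where a joint would pass 70% of its speed; a pose out of reach is approached as far as the arm can. A call with a number of a shift or a turn outside -1 to 1 is refused whole. A call with a gripper value outside its range is refused whole. The fingers move at their own pace and stop on an object; FORCE is the grip in N (left out, the last holds). Time passes only in rows, so rows that repeat a pose let the fingers close. It gives the time, the measured TCP pose, the force and the opening at its end, in the units of the state.
- sense(): the state, without advancing time (a new reading comes with each control period).
- capture(name): name is "scene" or "top" or "wrist"; returns (picture, depth): 384x512x3 uint8, red, green, blue; 384x512 float32, mm along the optical axis (not along the pixel's ray), 0 where there is no reading.
- calibration(name): a dict with "intrinsics" (3x3 intrinsics, pixels), "world_from_camera" (4x4, takes a point from camera to world coordinates). Camera axes: x right, y up, looking along -z (the intrinsics and any distortion apply to the point x, -y, -z); pixel columns grow to the right and rows downward; lengths in mm; the calibration is good to about 2 mm. A picture is of the moment at which its call begins: read the wrist's pose just before it. calibration takes no time and is no camera call; for the wrist camera it gives the pose at the moment of the call.
- finish_job(): hands the job in, once; it reports no verdict.
The state is a dict: "time_s": time; "joints": joint angles; "dq": joint speeds; "tau": joint torques, N m; "eef_pos": TCP position; "ee_rot": TCP orientation; "force": force on the tool from outside, world axes, zero at the start; "wrist_torque": the same for the moment, N m; "grip_width": opening from 0.0 (shut) to 1.0 (fully open).
Only numpy, scipy, OpenCV 4.12 (cv2) and the standard library are available. Lean on these libraries where they do the work, as an engineer would, in place of code of your own. Each camera call takes 0.05 s, during which the arm holds its last target.

## Working session

There is one attempt and no reset: what is moved stays moved. The work goes in short steps, Python scripts to look and compute and a shell command to move; the robot and the scene stay as the last step left them, time stands still between calls to the robot, and variables do not carry over. Pictures are saved under pics/ and viewed, and the job is handed in when it is done.

```bash
ls; mkdir -p pics; cat > h.py <<'E'
import numpy as np, cv2, json
from rig import sense, capture, calibration, finish_job, grasp_offset
def save(name, img): cv2.imwrite('pics/'+name+'.png', cv2.cvtColor(img, cv2.COLOR_RGB2BGR))
def ray(cal,u,v):
    K=np.array(cal['intrinsics']);T=np.array(cal['world_from_camera'])
    d=np.linalg.inv(K)@np.array([u,v,1.]); d=np.array([d[0],-d[1],-d[2]])
    return T[:3,3],T[:3,:3]@d
def onplane(cal,u,v,z):
    o,d=ray(cal,u,v); return o+d*(z-o[2])/d[2]
def cloud(cal,depth):
    K=np.array(cal['intrinsics']);T=np.array(cal['world_from_camera'])
    v,u=np.mgrid[0:depth.shape[0],0:depth.shape[1]]
    p=np.stack([u,v,np.ones_like(u)],-1)@np.linalg.inv(K).T
    p=p*depth[...,None]; p=p*np.array([1,-1,-1])
    return p@T[:3,:3].T+T[:3,3]
E
python3 - <<'E'
from h import *
for n in ['scene','top']:
    im,d=capture(n); c=calibration(n); save(n+'0',im); np.savez('pics/'+n+'0.npz',im=im,d=d,K=c['intrinsics'],T=c['world_from_camera'])
print(sense(), grasp_offset)
E
```

```text
pics
{'time_s': 0.1, 'joints': array([ 1.09259375e+00,  3.13408328e-01,  1.49834989e+00,  2.01109443e-05,
        1.33104038e+00, -2.23380799e-01]), 'dq': array([-0.00084865, -0.00264275, -0.00303252, -0.00118003, -0.00011898,
       -0.00025447]), 'tau': array([ 2.17402645e-03, -4.12901974e+01, -2.60140783e+01, -1.99112874e-04,
        3.05232090e-03, -3.07904418e-05]), 'eef_pos': array([132.22488085, 507.83442965, 230.78923194]), 'ee_rot': array([ 0.55909163, -0.43258572,  0.5598709 ,  0.4322392 ]), 'force': array([-0.80697563,  0.9328674 ,  0.40766568]), 'wrist_torque': array([-0.00805479, -0.01772111, -0.011385  ]), 'grip_width': 0.9981346530099142} 18.700000000000003
```

View pics/scene0.png

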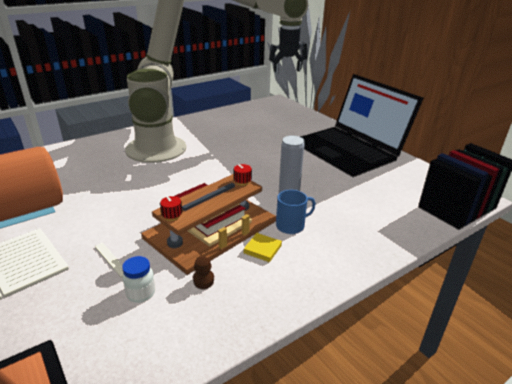

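View pics/top0.png

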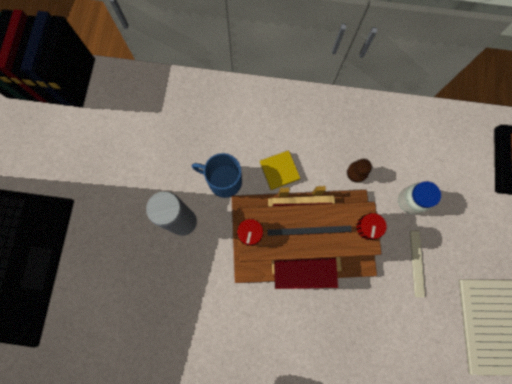

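```bash
python3 - <<'E'
from h import *
z=np.load('pics/top0.npz'); im=z['im'];d=z['d'];c=dict(intrinsics=z['K'],world_from_camera=z['T'])
print(z['K'],z['T'].round(3))
hsv=cv2.cvtColor(im,cv2.COLOR_RGB2HSV)
P=cloud(c,d)
m=((hsv[...,0]<8)|(hsv[...,0]>172))&(hsv[...,1]>180)
m=m.astype(np.uint8)
n,lab,st,ce=cv2.connectedComponentsWithStats(m)
for i in range(1,n):
    if st[i,4]>60:
        mm=lab==i; p=P[mm]; 
        print(i,st[i],ce[i].round(1),im[mm].mean(0).round(), 'z pct',np.percentile(p[:,2],[5,50,90]).round(1))
big=cv2.resize(im[170:310,220:400],None,fx=4.4,fy=4.2,interpolation=cv2.INTER_CUBIC); save('topcrop',big)
for uv in [(306,287),(306,265),(306,225),(240,262),(370,262),(300,203),(284,188),(320,188),(200,300)]:
    print(uv,P[uv[1],uv[0]].round(1))
E
```

```text
[[356.4414017    0.         251.96408942]
 [  0.         356.4414017  191.75975168]
 [  0.           0.           1.        ]] [[ 1.31000e-01  9.69000e-01 -2.10000e-01  4.60429e+02]
 [-9.91000e-01  1.29000e-01 -2.40000e-02  3.03420e+01]
 [ 4.00000e-03  2.11000e-01  9.78000e-01  8.35759e+02]
 [ 0.00000e+00  0.00000e+00  0.00000e+00  1.00000e+00]]
1 [   0    9   28   71 1013] [11.5 41.6] [44.  5.  7.] z pct [142.2 163.1 165.9]
128 [ 19  84  28  18 142] [32.  92.3] [29.  4.  5.] z pct [16.3 54.5 85.1]
214 [356 213  30  27 552] [370.8 225.6] [123.  14.  10.] z pct [127.9 148.7 150.4]
224 [237 219  27  27 510] [249.8 230.9] [129.  16.  11.] z pct [129.5 149.3 150.9]
282 [ 274  258   64   30 1746] [305.7 272.9] [76. 11. 15.] z pct [71.  73.  74.7]
(306, 287) [438.6 -88.7  70. ]
(306, 265) [483.1 -83.8  73.5]
(306, 225) [562.4 -71.  105.1]
(240, 262) [471.8  56.   18.2]
(370, 262) [ 510.3 -234.5   17.9]
(300, 203) [612.6 -57.6  74.5]
(284, 188) [641.6 -19.5  72.9]
(320, 188) [651.2 -97.3  76.4]
(200, 300) [377.  134.3  -1.3]
```

View pics/topcrop.png

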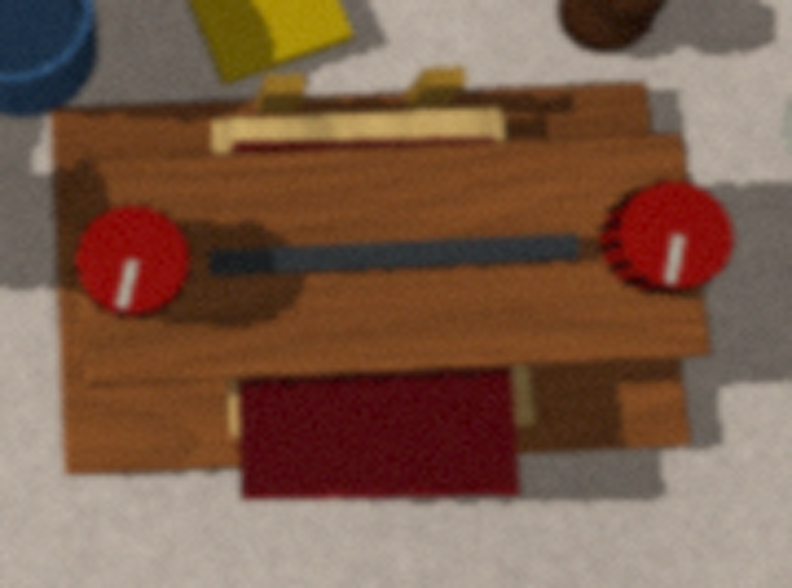

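```bash
cat > m.py <<'E'
from h import *
def knobs(im,d,c):
    P=cloud(c,d); hsv=cv2.cvtColor(im,cv2.COLOR_RGB2HSV)
    m=((hsv[...,0]<8)|(hsv[...,0]>172))&(hsv[...,1]>150)
    sel=(P[...,2]>112)&(P[...,2]<175)&(P[...,0]>400)&(d>0)
    m=(m&sel).astype(np.uint8)
    m=cv2.morphologyEx(m,cv2.MORPH_CLOSE,np.ones((5,5)))
    n,lab,st,ce=cv2.connectedComponentsWithStats(m); out=[]
    for i in range(1,n):
        if st[i,4]>200:
            p=P[lab==i]; zt=np.median(p[p[:,2]>np.percentile(p[:,2],50)][:,2])
            top=(lab==i)&(P[...,2]>zt-5)
            q=P[top][:,:2]; (cx,cy),r=cv2.minEnclosingCircle(q.astype(np.float32))
            out.append((np.array([cx,cy,zt]),r,q.mean(0)))
    return out
E
python3 - <<'E'
from m import *
z=np.load('pics/top0.npz'); im=z['im'];d=z['d'];c=dict(intrinsics=z['K'],world_from_camera=z['T'])
ks=knobs(im,d,c)
for k in ks: print(k)
ks.sort(key=lambda k:-k[0][1]); L,R=ks[0][0],ks[1][0]
mid=(L+R)/2; v=(L-R)[:2]; print('dist',np.linalg.norm(v)); yv=v/np.linalg.norm(v); yaw=np.arctan2(-yv[0],yv[1]); print('mid',mid,'yaw',yaw)
xv=np.array([np.cos(yaw),np.sin(yaw)])
P=cloud(c,d)
def rectof(mask):
    q=(P[mask][:,:2]-mid[:2])@np.stack([xv,yv],1)
    (r)=cv2.minAreaRect(q.astype(np.float32)); return r, q.min(0).round(1), q.max(0).round(1)
hsv=cv2.cvtColor(im,cv2.COLOR_RGB2HSV)
loc=(P[...,:2]-mid[:2])@np.stack([xv,yv],1)
near=(abs(loc[...,0])<130)&(abs(loc[...,1])<190)
red=((hsv[...,0]<8)|(hsv[...,0]>170))&(hsv[...,1]>180)
bk=near&red&(P[...,2]>66)&(P[...,2]<82)&(loc[...,0]<-40)
print('book',rectof(bk))
base=near&(P[...,2]>14)&(P[...,2]<25)&(hsv[...,0]<20)&(hsv[...,1]>100)
print('base',rectof(base))
pl=near&(P[...,2]>99)&(P[...,2]<112)
print('platen',rectof(pl), np.median(P[pl][:,2]))
# platen tilt by fit
A=np.c_[loc[pl],np.ones(pl.sum())]; print(np.linalg.lstsq(A,P[pl][:,2],rcond=None)[0])
st=near&(P[...,2]>68)&(P[...,2]<82)&(loc[...,0]>80); print('stops',rectof(st))
for r in (0,1):
  pass
# book front edge: for columns, min local x
b=loc[bk]; ys=np.arange(-60,61,15)
for y in ys:
    s=abs(b[:,1]-y)<4
    if s.any(): print(y, b[s,0].min().round(1))
print('book y range',[ (x,b[abs(b[:,0]-x)<4,1].min().round(1),b[abs(b[:,0]-x)<4,1].max().round(1)) for x in (-110,-100,-90,-80,-70) if (abs(b[:,0]-x)<4).any()])
# other view
z=np.load('pics/scene0.npz'); 
c2=dict(intrinsics=z['K'],world_from_camera=z['T'])
for k in knobs(z['im'],z['d'],c2): print('scene',k)
E
```

```text
(array([698.23980713, 326.8024292 , 164.77714381]), 380.0564880371094, array([869.56028011, 598.55011169]))
(array([521.3001709 , -92.85659027, 149.70535271]), 137.41659545898438, array([ 571.95369781, -191.60901262]))
(array([506.84817505,  40.27139664, 150.23848288]), 47.46977233886719, array([530.01149352,  42.00254318]))
dist 344.573344081443
mid [602.54399109 183.53691292 157.50781335] yaw -0.5888983311646399Traceback (most recent call last):
  File "<stdin>", line 17, in <module>
  File "<stdin>", line 11, in rectof
    return umr_minimum(a, axis, None, out, keepdims, initial, where)
ValueError: zero-size array to reduction operation minimum which has no identity
```

```bash
cat > m.py <<'E'
from h import *
def knobs(im,d,c):
    P=cloud(c,d); hsv=cv2.cvtColor(im,cv2.COLOR_RGB2HSV)
    m=((hsv[...,0]<8)|(hsv[...,0]>172))&(hsv[...,1]>150)
    sel=(P[...,2]>112)&(P[...,2]<160)&(P[...,0]>400)&(P[...,0]<700)&(abs(P[...,1])<320)&(d>0)
    m=(m&sel).astype(np.uint8)
    n,lab,st,ce=cv2.connectedComponentsWithStats(m); out=[]
    for i in range(1,n):
        if st[i,4]>150:
            mm=cv2.morphologyEx((lab==i).astype(np.uint8),cv2.MORPH_CLOSE,np.ones((5,5)))
            p=P[mm>0]; zt=np.median(p[p[:,2]>np.percentile(p[:,2],40)][:,2])
            top=(mm>0)&(abs(P[...,2]-zt)<5)
            # cast the pixels on plane zt
            vu=np.argwhere(top); q=np.array([onplane(c,u,v,zt)[:2] for v,u in vu])
            (cx,cy),r=cv2.minEnclosingCircle(q.astype(np.float32))
            out.append((np.array([cx,cy,zt]).round(2),round(r,1),q.mean(0).round(2)))
    return out
E
cat > a.py <<'E'
from m import *
z=np.load('pics/top0.npz'); im=z['im'];d=z['d'];c=dict(intrinsics=z['K'],world_from_camera=z['T'])
ks=knobs(im,d,c)
for k in ks: print(k)
ks.sort(key=lambda k:-k[0][1]); L,R=[np.r_[k[2],k[0][2]] for k in ks]
mid=(L+R)/2; v=(L-R)[:2]; print('dist',np.linalg.norm(v)); yv=v/np.linalg.norm(v); yaw=np.arctan2(-yv[0],yv[1]); print('mid',mid,'yaw',yaw)
xv=np.array([np.cos(yaw),np.sin(yaw)])
P=cloud(c,d)
def rectof(mask):
    mask=cv2.morphologyEx(mask.astype(np.uint8),cv2.MORPH_OPEN,np.ones((3,3)))>0
    q=(P[mask][:,:2]-mid[:2])@np.stack([xv,yv],1)
    r=cv2.minAreaRect(q.astype(np.float32)); return r, np.percentile(q,1,axis=0).round(1), np.percentile(q,99,axis=0).round(1),mask.sum()
hsv=cv2.cvtColor(im,cv2.COLOR_RGB2HSV)
loc=(P[...,:2]-mid[:2])@np.stack([xv,yv],1)
near=(abs(loc[...,0])<130)&(abs(loc[...,1])<190)
red=((hsv[...,0]<8)|(hsv[...,0]>170))&(hsv[...,1]>180)
bk=near&red&(P[...,2]>66)&(P[...,2]<82)&(loc[...,0]<-40)
print('book',rectof(bk))
base=near&(P[...,2]>14)&(P[...,2]<25)&(hsv[...,0]<20)&(hsv[...,1]>100)
print('base',rectof(base))
pl=near&(P[...,2]>99)&(P[...,2]<112)
print('platen',rectof(pl), np.median(P[pl][:,2]))
A=np.c_[loc[pl],np.ones(pl.sum())]; print(np.linalg.lstsq(A,P[pl][:,2],rcond=None)[0])
b=loc[bk]
for y in np.arange(-60,61,15):
    s=abs(b[:,1]-y)<4
    if s.any(): print(y, b[s,0].min().round(1))
print('book y range',[ (x,b[abs(b[:,0]-x)<4,1].min().round(1),b[abs(b[:,0]-x)<4,1].max().round(1)) for x in (-110,-100,-90,-80,-70) if (abs(b[:,0]-x)<4).any()])
z=np.load('pics/scene0.npz'); 
c2=dict(intrinsics=z['K'],world_from_camera=z['T'])
for k in knobs(z['im'],z['d'],c2): print('scene',k)
E
python3 a.py
```

```text
(array([ 573.09, -191.69,  149.47]), 26.0, array([ 572.54, -192.61]))
(array([529.91,  42.16, 150.07]), 25.4, array([530.03,  41.95]))
dist 238.38098435068179
mid [551.285 -75.33  149.77 ] yaw 0.17928693399263296
book (((-84.20320129394531, 6.053592681884766), (128.81405639648438, 58.23451232910156), 89.27918243408203), array([-112.9,  -56.2]), array([-56. ,  68.6]), np.int64(1723))
base (((15.109611511230469, -1.1397705078125), (228.19729614257812, 317.6903381347656), 0.043382253497838974), array([ -98.1, -157.1]), array([ 98.4, 156.6]), np.int64(2805))
platen (((1.0490798950195312, -0.6307525634765625), (110.50051879882812, 289.6641540527344), 0.057751644402742386), array([ -53.4, -138.9]), array([ 54.5, 140.8]), np.int64(5918)) 105.28080166976218
[4.16542150e-04 1.28852700e-03 1.05263565e+02]
-60 -98.0
-45 -113.7
-30 -112.9
-15 -114.3
0 -113.4
15 -112.9
30 -112.1
45 -111.3
60 -110.6
book y range [(-110, np.float64(-55.8), np.float64(69.4)), (-100, np.float64(-56.1), np.float64(68.9)), (-90, np.float64(-57.7), np.float64(70.5)), (-80, np.float64(-58.4), np.float64(69.9)), (-70, np.float64(-57.5), np.float64(69.2))]
scene (array([534.95,  35.32, 149.94]), 29.1, array([536.21,  36.17]))
scene (array([ 581.24, -195.46,  149.63]), 28.2, array([ 580.58, -197.89]))
```

```bash
cat > p.py <<'E'
from h import *
from scipy.spatial.transform import Rotation as Ro
PX=np.array([551.3,-75.3]);YAW=0.179
def press(x,y): 
    c,s=np.cos(YAW),np.sin(YAW); return PX+np.array([c*x-s*y,s*x+c*y])
def st(pr=True):
    s=sense(); w=s['ee_rot']; R=Ro.from_quat([w[1],w[2],w[3],w[0]]).as_matrix()
    if pr:
        Y=np.array([[np.cos(YAW),np.sin(YAW)],[-np.sin(YAW),np.cos(YAW)]])
        print('t',round(s['time_s'],2),'pos',s['eef_pos'].round(1),'press',(Y@(s['eef_pos'][:2]-PX)).round(1),'jaw',np.arctan2(R[1,2],R[0,2]).round(3),'down',R[:,0].round(3),'F',s['force'].round(1),'T',s['wrist_torque'].round(3),'w',round(s['grip_width']*85.4,1),'j',s['joints'].round(2))
    return s,R
def plan(xyz,jaw):
    s,R=st(); t=np.array([[0,0,-1],[0,0,0],[np.cos(jaw),np.sin(jaw),0]],float).T
    t[:,1]=np.cross(t[:,2],t[:,0])
    d=R.T@(np.array(xyz)-s['eef_pos'])/300; r=Ro.from_matrix(R.T@t).as_rotvec()/0.5
    print('linear',d.round(4),'rot',r.round(4))
E
python3 - <<'E'
from p import *
xy=press(-145,4); print(xy)
plan([*xy,150],YAW+np.pi/2); plan([*xy,150],YAW-np.pi/2)
z=np.load('pics/top0.npz'); c=dict(intrinsics=z['K'],world_from_camera=z['T']); P=cloud(c,z['d'])
for uv in [(285,232),(300,231),(330,230),(345,230),(165,209),(222,170),(426,195),(359,169),(281,170)]: print(uv,P[uv[1],uv[0]].round(1))
E
```

```text
[407.90459403 -97.18052893]
t 0.1 pos [132.2 507.8 230.8] press [-308.6  648.4] jaw 1.316 down [-0.001 -0.001 -1.   ] F [-0.8  0.9  0.4] T [-0.008 -0.018 -0.011] w 85.2 j [ 1.09  0.31  1.5   0.    1.33 -0.22]
linear [ 0.2709 -1.3977 -1.7196] rot [-0.8677 -0.0022 -0.0011]
t 0.1 pos [132.2 507.8 230.8] press [-308.6  648.4] jaw 1.316 down [-0.001 -0.001 -1.   ] F [-0.8  0.9  0.4] T [-0.008 -0.018 -0.011] w 85.2 j [ 1.09  0.31  1.5   0.    1.33 -0.22]
linear [ 0.2709 -1.3977 -1.7196] rot [ 5.4155e+00 -1.5000e-03  3.0000e-03]
(285, 232) [541.3 -28.9 115.3]
(300, 231) [547.2 -58.7 115.6]
(330, 230) [ 557.2 -118.6  115.8]
(345, 230) [ 561.5 -149.2  114. ]
(165, 209) [544.5 197.4 199.8]
(222, 170) [682.8 129.9   2.9]
(426, 195) [ 664.2 -324.4   83.6]
(359, 169) [ 708.4 -181.4   67.5]
(281, 170) [697.5 -11.1  17.4]
```

```bash
python3 -m jog '[{"linear":[0.13,-0.7,-0.86],"rotation":[-0.43,0,0],"grip":85},{"linear":[0.13,-0.7,-0.86],"rotation":[-0.43,0,0],"grip":85},{"linear":[0.13,-0.7,-0.86],"rotation":[-0.43,0,0],"grip":85},{"linear":[0.13,-0.7,-0.86],"rotation":[-0.43,0,0],"grip":85},{"linear":[0.13,-0.7,-0.86],"rotation":[-0.43,0,0],"grip":85},{"linear":[0.13,-0.7,-0.86],"rotation":[-0.43,0,0],"grip":85},{"linear":[0.13,-0.7,-0.86],"rotation":[-0.43,0,0],"grip":85},{"linear":[0.13,-0.7,-0.86],"rotation":[-0.43,0,0],"grip":85},{"linear":[0.13,-0.7,-0.86],"rotation":[-0.43,0,0],"grip":85}]'
python3 - <<'E'
from p import *
xy=press(-145,4); plan([*xy,150],YAW+np.pi/2); plan([*xy,40],YAW+np.pi/2)
E
```

```text
time_s: 0.85
eef_pos: [272.3, 200.5, 191.4]
ee_rot: [0.511, -0.488, 0.513, 0.488]
force: [0.0, 0.5, 0.2]
grip_width: 0.993
t 0.85 pos [272.3 200.5 191.4] press [-225.4  321. ] jaw 1.523 down [-0.001 -0.003 -1.   ] F [0.  0.5 0.2] T [ 0.024  0.029 -0.004] w 84.8 j [ 0.29 -0.07  2.05 -0.    1.17 -1.24]
linear [ 0.1401 -0.4987 -0.9692] rot [-0.453  -0.005  -0.0023]
t 0.85 pos [272.3 200.5 191.4] press [-225.4  321. ] jaw 1.523 down [-0.001 -0.003 -1.   ] F [0.  0.5 0.2] T [ 0.024  0.029 -0.004] w 84.8 j [ 0.29 -0.07  2.05 -0.    1.17 -1.24]
linear [ 0.5067 -0.4991 -0.9683] rot [-0.453  -0.005  -0.0023]
```

```bash
python3 -m jog '[{"linear":[0.14,-0.499,-0.969],"rotation":[-0.453,-0.005,-0.002],"grip":85},{"linear":[0.14,-0.499,-0.969],"rotation":[-0.453,-0.005,-0.002],"grip":85},{"linear":[0.14,-0.499,-0.969],"rotation":[-0.453,-0.005,-0.002],"grip":85},{"linear":[0.14,-0.499,-0.969],"rotation":[-0.453,-0.005,-0.002],"grip":85},{"linear":[0.14,-0.499,-0.969],"rotation":[-0.453,-0.005,-0.002],"grip":85},{"linear":[0.14,-0.499,-0.969],"rotation":[-0.453,-0.005,-0.002],"grip":85},{"linear":[0.14,-0.499,-0.969],"rotation":[-0.453,-0.005,-0.002],"grip":85},{"linear":[0.3,-0.499,-0.969],"rotation":[-0.453,-0.005,-0.002],"grip":85},{"linear":[0.4,-0.499,-0.969],"rotation":[-0.453,-0.005,-0.002],"grip":85},{"linear":[0.5,-0.499,-0.969],"rotation":[-0.453,-0.005,-0.002],"grip":85},{"linear":[0.5,-0.499,-0.969],"rotation":[-0.453,-0.005,-0.002],"grip":85},{"linear":[0.5,-0.499,-0.969],"rotation":[-0.453,-0.005,-0.002],"grip":85}]'
python3 - <<'E'
from p import *
xy=press(-115,4); plan([*xy,42],YAW+np.pi/2)
im,d=capture('top'); save('top1',im); im,d=capture('scene'); save('scene1',im[100:300,100:360].repeat(3,0).repeat(3,1))
im,d=capture('wrist'); save('wrist1',im)
E
```

```text
time_s: 1.85
eef_pos: [406.4, -97.0, 39.1]
ee_rot: [0.453, -0.54, 0.454, 0.545]
force: [0.2, 1.3, -0.3]
grip_width: 0.994
t 1.85 pos [406.4 -97.   39.1] press [-146.5    4.4] jaw 1.749 down [-0.006  0.003 -1.   ] F [ 0.2  1.3 -0.3] T [0.002 0.022 0.045] w 84.9 j [-0.52  0.37  2.02 -0.    0.76 -2.26]
linear [-0.0103 -0.1049 -0.0013] rot [-0.0024  0.0086 -0.0105]
```

View pics/top1.png

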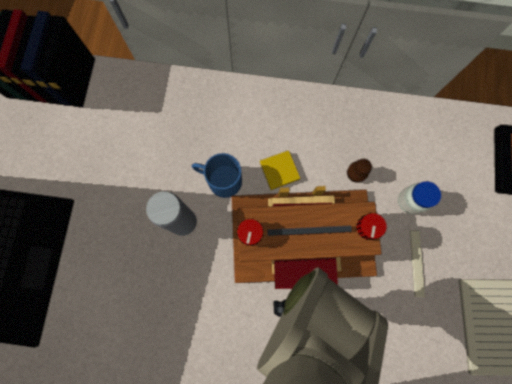

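View pics/wrist1.png

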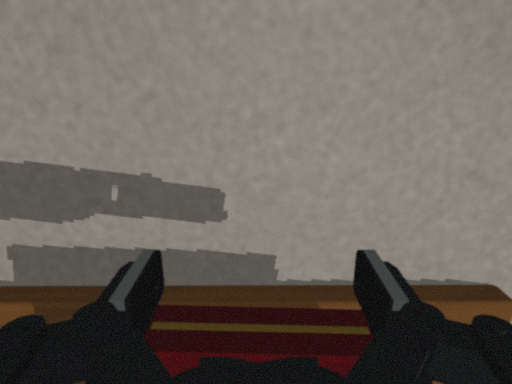

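```bash
python3 -m jog '[{"linear":[-0.01,-0.03,0],"rotation":[0,0.008,-0.01],"grip":85},{"linear":[-0.01,-0.055,0],"rotation":[0,0.008,-0.01],"grip":85},{"linear":[-0.01,-0.07,0],"rotation":[0,0.008,-0.01],"grip":85},{"linear":[-0.01,-0.08,0],"rotation":[0,0.008,-0.01],"grip":85},{"linear":[-0.01,-0.09,0],"rotation":[0,0.008,-0.01],"grip":85},{"linear":[-0.01,-0.1,0],"rotation":[0,0.008,-0.01],"grip":85},{"linear":[-0.01,-0.11,0],"rotation":[0,0.008,-0.01],"grip":85},{"linear":[-0.01,-0.12,0],"rotation":[0,0.008,-0.01],"grip":85}]'
python3 - <<'E'
from p import *
xy=press(-103,4); plan([*xy,42],YAW+np.pi/2)
E
```

```text
time_s: 2.67
eef_pos: [443.6, -90.5, 46.8]
ee_rot: [-0.453, 0.545, -0.453, -0.541]
force: [-9.2, -1.6, 8.1]
grip_width: 0.999
t 2.67 pos [443.6 -90.5  46.8] press [-108.7    4.2] jaw 1.751 down [ 0.005 -0.004 -1.   ] F [-9.2 -1.6  8.1] T [-0.305  1.287 -0.043] w 85.3 j [-0.46  0.41  1.92 -0.    0.81 -2.21]
linear [ 0.0159 -0.0189 -0.0007] rot [ 0.0034 -0.0096  0.0086]
```

```bash
python3 - <<'E'
from p import *
im,d=capture('wrist'); save('wrist2',im)
im,d=capture('scene'); save('scene2',cv2.resize(im[150:280,120:300],None,fx=4,fy=4,interpolation=cv2.INTER_CUBIC))
st()
E
```

```text
t 2.77 pos [444.1 -90.4  46.7] press [-108.2    4.2] jaw 1.751 down [ 0.006 -0.004 -1.   ] F [-2.8  0.2  3.2] T [-0.077  0.679 -0.017] w 85.2 j [-0.46  0.41  1.92 -0.    0.8  -2.21]
```

View pics/wrist2.png

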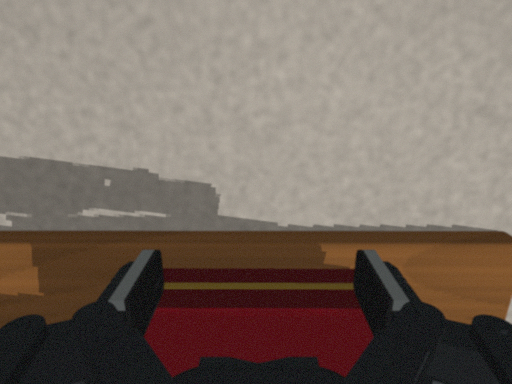

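View pics/scene2.png

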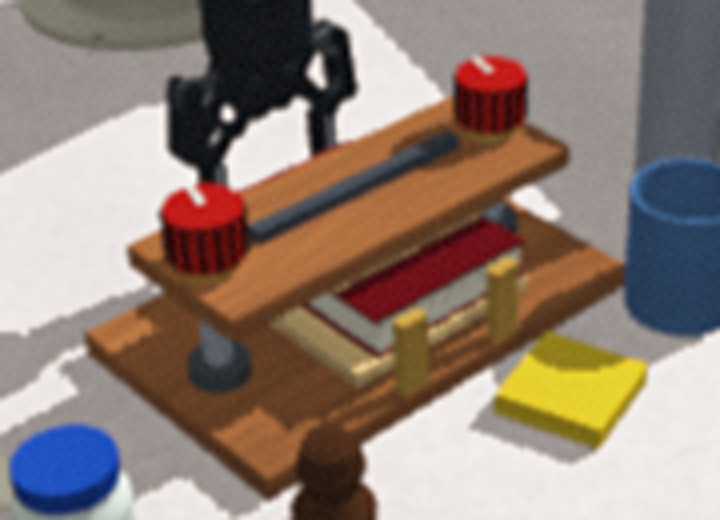

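```bash
python3 -m jog '[{"linear":[0.005,-0.01,0],"rotation":[0,-0.009,0.009],"grip":85},{"linear":[0.01,-0.018,0],"rotation":[0,-0.009,0.009],"grip":85},{"linear":[0.01,-0.023,0],"rotation":[0,-0.009,0.009],"grip":85}]'
python3 - <<'E'
from p import *
st()
im,d=capture('wrist'); save('wrist3',im)
im,d=capture('scene'); save('scene3',cv2.resize(im[150:280,120:300],None,fx=4,fy=4,interpolation=cv2.INTER_CUBIC))
E
```

```text
time_s: 3.02
eef_pos: [450.8, -88.9, 44.2]
ee_rot: [-0.452, 0.543, -0.453, -0.543]
force: [-7.1, -2.3, 6.7]
grip_width: 0.992
t 3.02 pos [450.8 -88.9  44.2] press [-101.3    4.5] jaw 1.752 down [-0.    -0.001 -1.   ] F [-7.1 -2.3  6.7] T [-0.302  1.073 -0.093] w 84.7 j [-0.45  0.43  1.9  -0.    0.81 -2.2 ]
```

View pics/scene3.png

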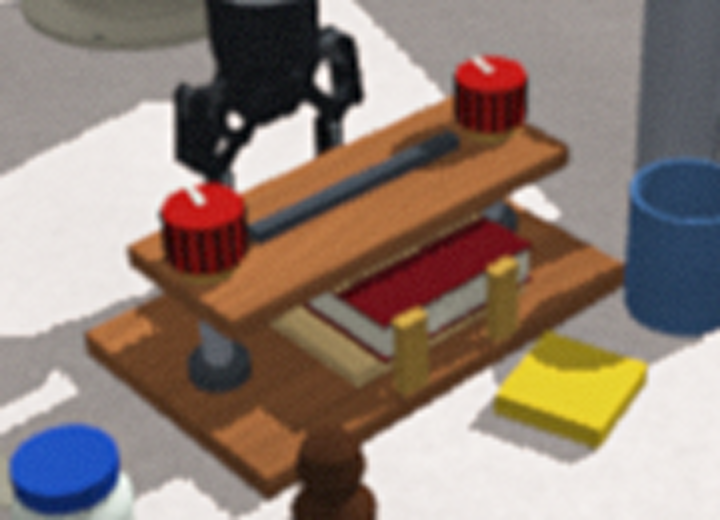

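```bash
python3 -m jog '[{"linear":[0.004,-0.008,0],"rotation":[0,0,0],"grip":85},{"linear":[0.007,-0.014,0],"rotation":[0,0,0],"grip":85},{"linear":[0.007,-0.018,0],"rotation":[0,0,0],"grip":85}]'
python3 - <<'E'
from p import *
st()
E
```

```text
time_s: 3.37
eef_pos: [451.8, -88.4, 42.8]
ee_rot: [0.449, -0.541, 0.455, 0.547]
force: [-46.3, -16.5, 33.2]
grip_width: 0.998
t 3.37 pos [451.8 -88.4  42.8] press [-100.3    4.8] jaw 1.754 down [-0.013 -0.001 -1.   ] F [-46.3 -16.5  33.2] T [-3.161  6.53  -0.878] w 85.2 j [-0.44  0.44  1.89 -0.01  0.83 -2.19]
```

```bash
python3 -m jog '[{"linear":[-0.01,0.01,0],"rotation":[0,0,0],"grip":85},{"linear":[-0.01,0.06,0],"rotation":[0,0,0],"grip":85},{"linear":[-0.1,0.12,0],"rotation":[0,0,0],"grip":85},{"linear":[-0.24,0.16,0],"rotation":[0,0,0],"grip":85},{"linear":[-0.36,0.16,0],"rotation":[0,0,0],"grip":85},{"linear":[-0.4,0.16,0],"rotation":[0,0,0],"grip":85},{"linear":[-0.4,0.16,0],"rotation":[0,0,0],"grip":85}]'
cat > bk.py <<'E'
from p import *
import sys
tag=sys.argv[1]
im,d=capture('top'); c=calibration('top'); save('top'+tag,cv2.resize(im[170:310,220:400],None,fx=4.4,fy=4.2,interpolation=cv2.INTER_CUBIC))
np.savez('pics/top'+tag+'.npz',im=im,d=d,K=c['intrinsics'],T=c['world_from_camera'])
P=cloud(c,d); hsv=cv2.cvtColor(im,cv2.COLOR_RGB2HSV)
Y=np.array([[np.cos(YAW),np.sin(YAW)],[-np.sin(YAW),np.cos(YAW)]])
loc=(P[...,:2]-PX)@Y.T
red=((hsv[...,0]<8)|(hsv[...,0]>170))&(hsv[...,1]>180)
bk=red&(P[...,2]>60)&(P[...,2]<82)&(loc[...,0]<-40)&(loc[...,0]>-130)&(abs(loc[...,1])<80)
bk=cv2.morphologyEx(bk.astype(np.uint8),cv2.MORPH_OPEN,np.ones((3,3)))>0
b=loc[bk]; print('n',len(b)); zz=P[bk][:,2]
inner=(b[:,0]>-84)&(b[:,0]<-60)&(abs(b[:,1]-5)<50); print('book top z',np.median(zz[inner]).round(2),zz[inner].mean().round(2),inner.sum())
for y in np.arange(-60,76,15):
    s=abs(b[:,1]-y)<5
    if s.any(): print(y, b[s,0].min().round(1),end='; ')
print()
pl=(P[...,2]>80)&(P[...,2]<110)&(abs(loc[...,0])<48)&(abs(loc[...,1])<138)&(abs(loc[...,0])>12)
for lo,hi,n in ((85,135,'R'),(-135,-85,'L')):
    s=pl&(loc[...,1]>-hi)&(loc[...,1]<-lo)&~(red&(P[...,2]>108)); print('platen top',n,np.median(P[s][:,2]).round(2),s.sum())
s=pl; A=np.c_[loc[s],np.ones(s.sum())]
for _ in range(3):
    f=np.linalg.lstsq(A,P[s][:,2],rcond=None)[0]; r=abs(P[s][:,2]-A@f); A=A[r<3*np.median(r)+.1]; t=np.argwhere(s)[r<3*np.median(r)+.1]; s=np.zeros_like(s); s[t[:,0],t[:,1]]=1
print('platen plane: L(+120)',(f[2]+120*f[1]).round(2),'mid',f[2].round(2),'R',(f[2]-120*f[1]).round(2))
st()
E
python3 bk.py A
python3 - <<'E'
from p import *
im,d=capture('scene'); save('scene4',cv2.resize(im[180:260,180:280],None,fx=7,fy=7,interpolation=cv2.INTER_CUBIC))
E
```

```text
time_s: 3.95
eef_pos: [408.0, -97.6, 167.2]
ee_rot: [0.449, -0.544, 0.455, 0.544]
force: [-0.1, -0.1, 0.8]
grip_width: 0.995
n 923
book top z 72.94 73.03 546
-60 -67.3; -45 -76.9; -30 -86.6; -15 -88.1; 0 -89.1; 15 -88.7; 30 -88.0; 45 -89.5; 60 -88.6; 75 -88.0; 
platen top R 105.2 660
platen top L 105.46 620
platen plane: L(+120) 105.48 mid 105.31 R 105.14
t 4.0 pos [407.1 -97.1 164.9] press [-145.8    4.2] jaw 1.755 down [-0.009 -0.003 -1.   ] F [ 0.7 -0.4 -0.2] T [-0.023 -0.014  0.026] w 85.2 j [-0.51  0.15  1.89 -0.01  1.11 -2.26]
```

View pics/topA.png

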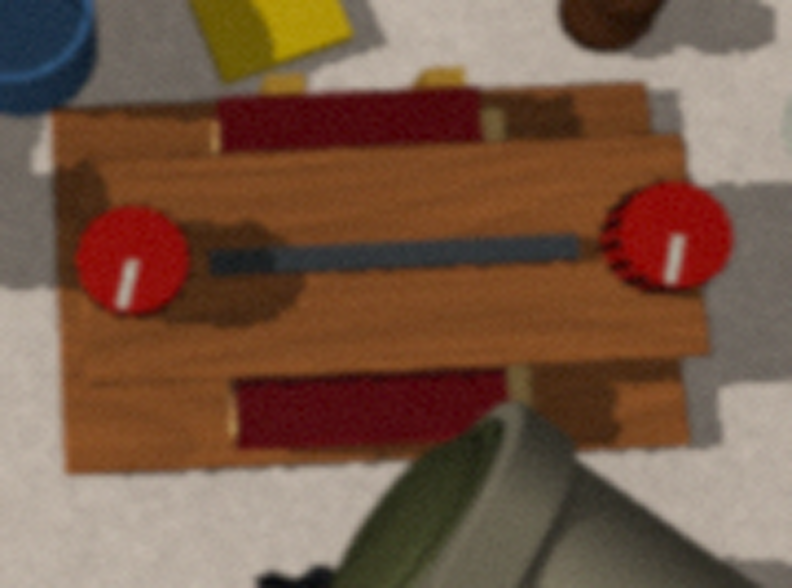

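View pics/scene4.png

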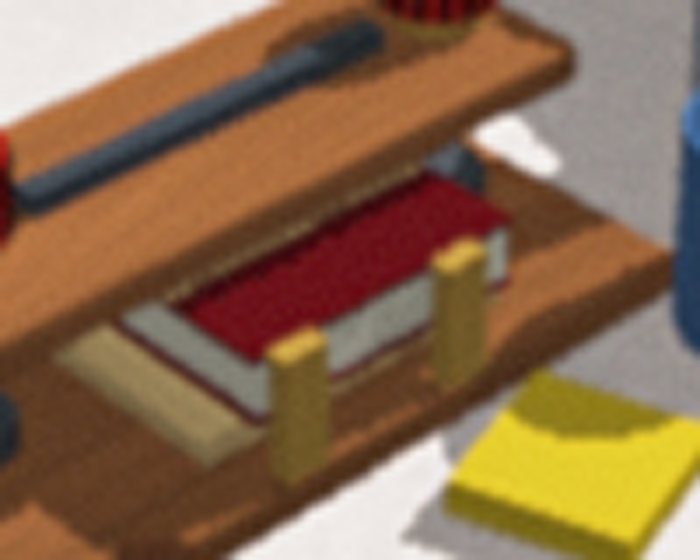

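```bash
python3 - <<'E'
from p import *
print(press(0,120),press(0,-120))
xy=press(0,120); plan([*xy,165],1.255); plan([*xy,114],1.255)
E
```

```text
[529.93452315  42.78266765] [ 572.66547685 -193.38266765]
t 4.05 pos [406.4 -96.7 163.5] press [-146.4    4.7] jaw 1.755 down [-0.012 -0.002 -1.   ] F [-0.1  0.9 -0.4] T [ 0.017 -0.019  0.003] w 85.1 j [-0.51  0.16  1.89 -0.01  1.11 -2.26]
linear [-0.0107 -0.4899  0.3818] rot [ 0.9999 -0.0049 -0.0238]
t 4.05 pos [406.4 -96.7 163.5] press [-146.4    4.7] jaw 1.755 down [-0.012 -0.002 -1.   ] F [-0.1  0.9 -0.4] T [ 0.017 -0.019  0.003] w 85.1 j [-0.51  0.16  1.89 -0.01  1.11 -2.26]
linear [ 0.1593 -0.492   0.3817] rot [ 0.9999 -0.0049 -0.0238]
```

```bash
python3 -m jog '[{"linear":[-0.04,0,0],"rotation":[0.2,-0.005,-0.024],"grip":85},{"linear":[-0.04,-0.49,0.382],"rotation":[1,-0.005,-0.024],"grip":85},{"linear":[-0.04,-0.49,0.382],"rotation":[1,-0.005,-0.024],"grip":85},{"linear":[-0.04,-0.49,0.382],"rotation":[1,-0.005,-0.024],"grip":85},{"linear":[-0.04,-0.49,0.382],"rotation":[1,-0.005,-0.024],"grip":85},{"linear":[-0.04,-0.49,0.382],"rotation":[1,-0.005,-0.024],"grip":85},{"linear":[-0.04,-0.49,0.382],"rotation":[1,-0.005,-0.024],"grip":85},{"linear":[-0.04,-0.49,0.382],"rotation":[1,-0.005,-0.024],"grip":85}]'
python3 - <<'E'
from p import *
xy=press(0,120); plan([*xy,114],1.255)
im,d=capture('wrist'); save('wrist5',im)
E
```

```text
time_s: 4.72
eef_pos: [530.0, 44.4, 171.6]
ee_rot: [0.571, -0.415, 0.573, 0.417]
force: [-0.6, -0.1, -0.4]
grip_width: 0.993
t 4.72 pos [530.   44.4 171.6] press [  0.3 121.6] jaw 1.258 down [-0.003  0.    -1.   ] F [-0.6 -0.1 -0.4] T [ 0.002 -0.022 -0.028] w 84.8 j [-0.14  0.38  1.56 -0.    1.2  -1.39]
linear [ 0.192  -0.0023 -0.0051] rot [ 0.0063 -0.0013 -0.0068]
```

View pics/wrist5.png

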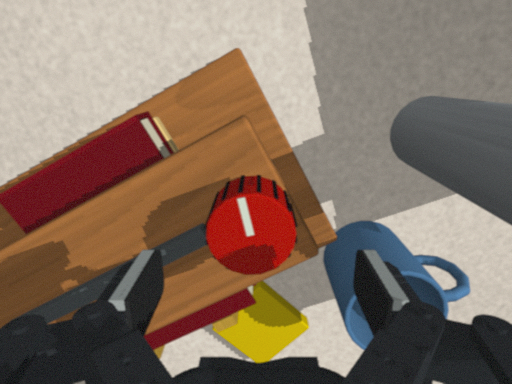

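```bash
python3 - <<'E'
from p import *
c=calibration('wrist'); im,d=capture('wrist')
for k in __import__('m').knobs(im,d,c): print(k)
P=cloud(c,d); print(P[235,255],P[180,250])
print(onplane(c,253,236,151))
xy=press(0,120); plan([*xy,114],1.255)
E
```

```text
(array([529.33,  40.33, 151.03]), 25.6, array([529.63,  40.38]))
[530.80413227  40.79135636 151.0171011 ] [507.07114325  45.20459956 126.87204915]
[531.04788222  39.56294818 151.        ]
t 4.82 pos [529.3  42.7 172.5] press [ -0.6 120. ] jaw 1.255 down [-0.002  0.    -1.   ] F [ 0.5  0.3 -1. ] T [-0.008  0.027 -0.065] w 84.9 j [-0.14  0.38  1.56 -0.    1.2  -1.4 ]
linear [ 0.1951 -0.0023  0.0011] rot [ 0.0004 -0.0012 -0.0047]
```

```bash
python3 -m jog '[{"linear":[0.09,-0.003,-0.003],"rotation":[0,0,0],"grip":85},{"linear":[0.17,-0.003,-0.003],"rotation":[0,0,0],"grip":85},{"linear":[0.195,-0.003,-0.003],"rotation":[0,0,0],"grip":85},{"linear":[0.195,-0.003,-0.003],"rotation":[0,0,0],"grip":60},{"linear":[0.195,-0.003,-0.003],"rotation":[0,0,0],"grip":40},{"linear":[0.195,-0.003,-0.003],"rotation":[0,0,0],"grip":40},{"linear":[0.195,-0.003,-0.003],"rotation":[0,0,0],"grip":40},{"linear":[0.195,-0.003,-0.003],"rotation":[0,0,0],"grip":40}]' 60
python3 - <<'E'
from p import *
st()
im,d=capture('wrist'); save('wrist6',im)
im,d=capture('scene'); save('scene6',cv2.resize(im[100:280,140:340],None,fx=3.5,fy=3.3,interpolation=cv2.INTER_CUBIC))
E
```

```text
time_s: 5.48
eef_pos: [530.1, 40.3, 116.1]
ee_rot: [0.572, -0.416, 0.573, 0.415]
force: [-4.8, -7.1, 6.5]
grip_width: 0.573
t 5.48 pos [530.1  40.3 116.1] press [ -0.3 117.5] jaw 1.255 down [-0.001 -0.002 -1.   ] F [-4.8 -7.1  6.5] T [-1.096  0.778 -0.111] w 48.9 j [-0.14  0.45  1.63 -0.    1.07 -1.4 ]
```

View pics/wrist6.png

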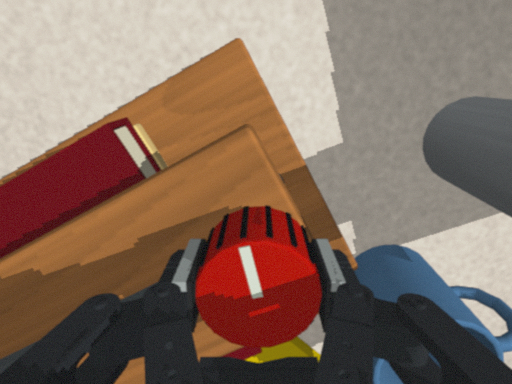

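View pics/scene6.png

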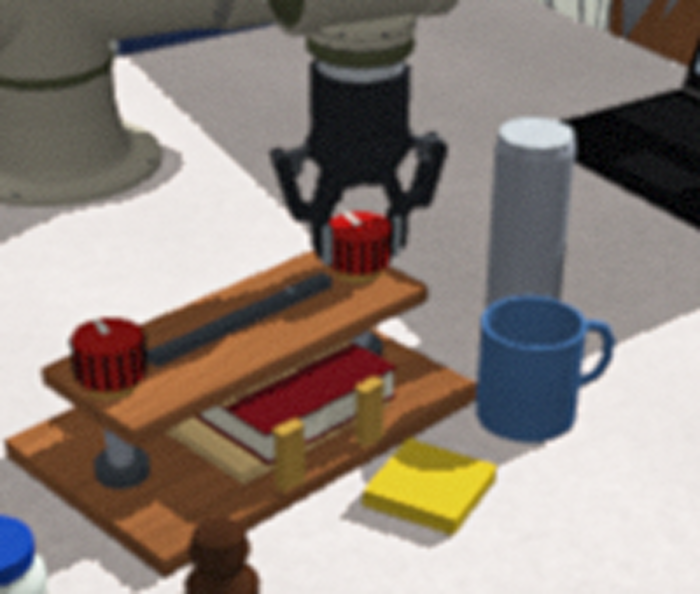

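```bash
python3 -m jog '[{"linear":[0.001,0,0],"rotation":[0.2,0,0],"grip":40},{"linear":[0.003,0,0],"rotation":[0.4,0,0],"grip":40},{"linear":[0.004,0,0],"rotation":[0.6,0,0],"grip":40},{"linear":[0.005,0,0],"rotation":[0.8,0,0],"grip":40},{"linear":[0.007,0,0],"rotation":[1,0,0],"grip":40},{"linear":[0.007,0,0],"rotation":[1,0,0],"grip":40}]'
python3 - <<'E'
from p import *
st()
im,d=capture('wrist'); save('wrist7',im)
E
python3 bk.py B
```

```text
time_s: 6.08
eef_pos: [530.3, 40.5, 114.2]
ee_rot: [0.658, -0.26, 0.658, 0.259]
force: [2.5, 1.5, -7.8]
grip_width: 0.572
t 6.08 pos [530.3  40.5 114.2] press [-1.000e-01  1.177e+02] jaw 0.751 down [ 0.    -0.002 -1.   ] F [ 2.5  1.5 -7.8] T [ 0.328 -0.341 -0.222] w 48.8 j [-0.14  0.45  1.63 -0.    1.06 -0.89]
n 735
book top z 73.21 73.17 474
-60 -85.7; -45 -87.5; -30 -88.8; -15 -88.1; 0 -89.1; 15 -88.7; 30 -88.0; 45 -87.3; 
platen top R 105.11 662
platen top L 103.27 137
platen plane: L(+120) 103.41 mid 104.3 R 105.19
t 6.18 pos [530.3  40.5 114.3] press [-1.000e-01  1.177e+02] jaw 0.758 down [-0.    -0.002 -1.   ] F [ 1.6  3.  -6.3] T [ 0.53  -0.329 -0.247] w 48.8 j [-0.14  0.45  1.63 -0.    1.06 -0.9 ]
```

View pics/wrist7.png

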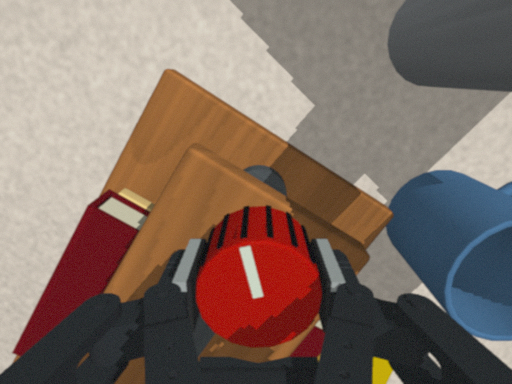

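```bash
python3 - <<'E'
from p import *
plan([572.8,-192.8,165],1.15); plan([572.8,-192.8,115],1.15)
E
```

```text
t 6.18 pos [530.3  40.5 114.3] press [-1.000e-01  1.177e+02] jaw 0.758 down [-0.    -0.002 -1.   ] F [ 1.6  3.  -6.3] T [ 0.53  -0.329 -0.247] w 48.8 j [-0.14  0.45  1.63 -0.    1.06 -0.9 ]
linear [-0.1678 -0.6626 -0.4314] rot [-0.7849 -0.0028  0.002 ]
t 6.18 pos [530.3  40.5 114.3] press [-1.000e-01  1.177e+02] jaw 0.758 down [-0.    -0.002 -1.   ] F [ 1.6  3.  -6.3] T [ 0.53  -0.329 -0.247] w 48.8 j [-0.14  0.45  1.63 -0.    1.06 -0.9 ]
linear [-0.0011 -0.6623 -0.4312] rot [-0.7849 -0.0028  0.002 ]
```

```bash
python3 -m jog '[{"linear":[0,0,0],"rotation":[0,0,0],"grip":85},{"linear":[0,0,0],"rotation":[0,0,0],"grip":85},{"linear":[-0.1,0,0],"rotation":[0,0,0],"grip":85},{"linear":[-0.19,0,0],"rotation":[0,0,0],"grip":85},{"linear":[-0.19,-0.04,-0.026],"rotation":[0,0,0],"grip":85},{"linear":[-0.18,-0.662,-0.431],"rotation":[-0.785,0,0],"grip":85},{"linear":[-0.18,-0.662,-0.431],"rotation":[-0.785,0,0],"grip":85},{"linear":[-0.18,-0.662,-0.431],"rotation":[-0.785,0,0],"grip":85},{"linear":[-0.18,-0.662,-0.431],"rotation":[-0.785,0,0],"grip":85},{"linear":[-0.18,-0.662,-0.431],"rotation":[-0.785,0,0],"grip":85},{"linear":[-0.18,-0.662,-0.431],"rotation":[-0.785,0,0],"grip":85},{"linear":[-0.18,-0.662,-0.431],"rotation":[-0.785,0,0],"grip":85},{"linear":[-0.18,-0.662,-0.431],"rotation":[-0.785,0,0],"grip":85},{"linear":[-0.15,-0.662,-0.431],"rotation":[-0.785,0,0],"grip":85}]'
python3 - <<'E'
from p import *
import m
plan([572.8,-192.8,115],1.15)
c=calibration('wrist'); im,d=capture('wrist')
for k in m.knobs(im,d,c): print(k)
E
```

```text
time_s: 7.35
eef_pos: [573.4, -192.4, 161.4]
ee_rot: [0.593, -0.387, 0.593, 0.383]
force: [0.1, -0.4, 0.1]
grip_width: 0.997
t 7.35 pos [ 573.4 -192.4  161.4] press [   0.9 -119.2] jaw 1.151 down [ 0.003 -0.003 -1.   ] F [ 0.1 -0.4  0.1] T [0.028 0.039 0.019] w 85.1 j [-0.52  0.54  1.34 -0.    1.25 -1.67]
linear [ 0.1546  0.0021 -0.0017] rot [ 0.0024 -0.0039  0.0083]
(array([ 572.35, -194.33,  150.94]), 25.3, array([ 572.28, -194.42]))
```

```bash
python3 -m jog '[{"linear":[0.09,0,-0.005],"rotation":[0,0,0],"grip":85},{"linear":[0.155,0,-0.005],"rotation":[0,0,0],"grip":85},{"linear":[0.155,0,-0.005],"rotation":[0,0,0],"grip":70},{"linear":[0.155,0,-0.005],"rotation":[0,0,0],"grip":40},{"linear":[0.155,0,-0.005],"rotation":[0,0,0],"grip":40},{"linear":[0.155,0,-0.005],"rotation":[0,0,0],"grip":40},{"linear":[0.155,0,-0.005],"rotation":[0,0,0],"grip":40},{"linear":[0.156,0,-0.005],"rotation":[0.2,0,0],"grip":40},{"linear":[0.158,0,-0.005],"rotation":[0.4,0,0],"grip":40},{"linear":[0.159,0,-0.005],"rotation":[0.6,0,0],"grip":40},{"linear":[0.16,0,-0.005],"rotation":[0.8,0,0],"grip":40},{"linear":[0.162,0,-0.005],"rotation":[1,0,0],"grip":40},{"linear":[0.162,0,-0.005],"rotation":[1,0,0],"grip":40}]'
python3 -c "
from p import *
st()"
```

```text
time_s: 8.48
eef_pos: [572.6, -193.6, 112.1]
ee_rot: [0.671, -0.227, 0.67, 0.224]
force: [-2.7, -2.1, 5.4]
grip_width: 0.572
t 8.48 pos [ 572.6 -193.6  112.1] press [-1.000e-01 -1.202e+02] jaw 0.648 down [ 0.002 -0.004 -1.   ] F [-2.7 -2.1  5.4] T [-0.231  0.243 -0.263] w 48.8 j [-0.52  0.59  1.4  -0.    1.15 -1.17]
```

```bash
python3 -m jog '[{"linear":[0.001,0,0],"rotation":[0.2,0,0],"grip":40},{"linear":[0.003,0,0],"rotation":[0.4,0,0],"grip":40},{"linear":[0.004,0,0],"rotation":[0.6,0,0],"grip":40},{"linear":[0.005,0,0],"rotation":[0.8,0,0],"grip":40},{"linear":[0.007,0,0],"rotation":[1,0,0],"grip":40},{"linear":[0.007,0,0],"rotation":[1,0,0],"grip":40}]'
python3 bk.py C; python3 -c "
from p import *
plan([530,41.3,165],1.15);plan([530,41.3,113],1.15)"
```

```text
time_s: 8.98
eef_pos: [573.8, -193.4, 110.4]
ee_rot: [0.707, -0.053, 0.703, 0.05]
force: [7.7, -2.6, -6.2]
grip_width: 0.571
n 993
book top z 73.2 73.21 559
-60 -87.9; -45 -87.5; -30 -88.8; -15 -88.1; 0 -89.5; 15 -88.7; 30 -88.0; 45 -89.1; 60 -88.6; 75 -87.9; 
platen top R 101.3 227
platen top L 103.48 620
platen plane: L(+120) 103.54 mid 102.38 R 101.23
t 9.03 pos [ 573.8 -193.5  110.4] press [   1.1 -120.3] jaw 0.15 down [ 0.006 -0.004 -1.   ] F [ 7.1 -1.5 -7.2] T [ 0.167 -0.968 -0.187] w 48.7 j [-0.52  0.6   1.4  -0.    1.14 -0.67]
t 9.03 pos [ 573.8 -193.5  110.4] press [   1.1 -120.3] jaw 0.15 down [ 0.006 -0.004 -1.   ] F [ 7.1 -1.5 -7.2] T [ 0.167 -0.968 -0.187] w 48.7 j [-0.52  0.6   1.4  -0.    1.14 -0.67]
linear [-0.1858  0.7947 -0.0263] rot [-1.9999  0.0042  0.0136]
t 9.03 pos [ 573.8 -193.5  110.4] press [   1.1 -120.3] jaw 0.15 down [ 0.006 -0.004 -1.   ] F [ 7.1 -1.5 -7.2] T [ 0.167 -0.968 -0.187] w 48.7 j [-0.52  0.6   1.4  -0.    1.14 -0.67]
linear [-0.0124  0.7955 -0.0272] rot [-1.9999  0.0042  0.0136]
```

```bash
python3 -m jog '[{"linear":[0,0,0],"rotation":[0,0,0],"grip":85},{"linear":[0,0,0],"rotation":[0,0,0],"grip":85},{"linear":[-0.1,0,0],"rotation":[0,0,0],"grip":85},{"linear":[-0.19,0,0],"rotation":[0,0,0],"grip":85},{"linear":[-0.2,0.04,-0.002],"rotation":[0,0,0],"grip":85},{"linear":[-0.2,0.795,-0.026],"rotation":[-1,0.004,0.014],"grip":85},{"linear":[-0.2,0.795,-0.026],"rotation":[-1,0.004,0.014],"grip":85},{"linear":[-0.2,0.795,-0.026],"rotation":[-1,0.004,0.014],"grip":85},{"linear":[-0.2,0.795,-0.026],"rotation":[-1,0.004,0.014],"grip":85},{"linear":[-0.2,0.795,-0.026],"rotation":[-1,0.004,0.014],"grip":85},{"linear":[-0.2,0.795,-0.026],"rotation":[-1,0.004,0.014],"grip":85},{"linear":[-0.19,0.795,-0.026],"rotation":[-1,0.004,0.014],"grip":85},{"linear":[-0.16,0.795,-0.026],"rotation":[-1,0.004,0.014],"grip":85}]'
python3 - <<'E'
from p import *
import m
plan([530,41.2,113],0.65)
c=calibration('wrist'); im,d=capture('wrist')
for k in m.knobs(im,d,c): print(k)
E
```

```text
time_s: 10.12
eef_pos: [530.6, 42.1, 158.4]
ee_rot: [0.671, -0.227, 0.668, 0.227]
force: [0.5, 0.3, 0.7]
grip_width: 1.001
t 10.12 pos [530.6  42.1 158.4] press [  0.6 119.2] jaw 0.653 down [ 0.004  0.001 -1.   ] F [0.5 0.3 0.7] T [ 0.032  0.01  -0.023] w 85.5 j [-0.14  0.39  1.58  0.    1.16 -0.8 ]
linear [ 0.1513 -0.001  -0.0041] rot [0.0068 0.0078 0.0035]
(array([529.91,  41.36, 149.06]), 25.6, array([530.05,  41.38]))
```

```bash
python3 -m jog '[{"linear":[0.08,-0.001,-0.004],"rotation":[0,0.008,0.003],"grip":85},{"linear":[0.15,-0.001,-0.004],"rotation":[0,0.008,0.003],"grip":85},{"linear":[0.15,-0.001,-0.004],"rotation":[0,0.008,0.003],"grip":70},{"linear":[0.15,-0.001,-0.004],"rotation":[0,0.008,0.003],"grip":40},{"linear":[0.15,-0.001,-0.004],"rotation":[0,0.008,0.003],"grip":40},{"linear":[0.15,-0.001,-0.004],"rotation":[0,0.008,0.003],"grip":40},{"linear":[0.15,-0.001,-0.004],"rotation":[0,0.008,0.003],"grip":40},{"linear":[0.151,-0.001,-0.004],"rotation":[0.2,0.008,0.003],"grip":40},{"linear":[0.153,-0.001,-0.004],"rotation":[0.4,0.008,0.003],"grip":40},{"linear":[0.154,-0.001,-0.004],"rotation":[0.6,0.008,0.003],"grip":40},{"linear":[0.155,-0.001,-0.004],"rotation":[0.8,0.008,0.003],"grip":40},{"linear":[0.157,-0.001,-0.004],"rotation":[1,0.008,0.003],"grip":40},{"linear":[0.157,-0.001,-0.004],"rotation":[1,0.008,0.003],"grip":40}]'
python3 -c "
from p import *
st()"
```

```text
time_s: 11.25
eef_pos: [530.7, 40.3, 110.3]
ee_rot: [0.706, -0.051, 0.705, 0.052]
force: [6.2, 2.6, 1.5]
grip_width: 0.57
t 11.25 pos [530.7  40.3 110.3] press [  0.3 117.4] jaw 0.146 down [ 0.001  0.002 -1.   ] F [6.2 2.6 1.5] T [ 0.406 -0.653 -0.296] w 48.7 j [-0.15  0.45  1.63  0.    1.05 -0.29]
```

```bash
python3 -m jog '[{"linear":[0.001,0,0],"rotation":[0.2,0,0],"grip":40},{"linear":[0.003,0,0],"rotation":[0.4,0,0],"grip":40},{"linear":[0.004,0,0],"rotation":[0.6,0,0],"grip":40},{"linear":[0.005,0,0],"rotation":[0.8,0,0],"grip":40},{"linear":[0.007,0,0],"rotation":[1,0,0],"grip":40},{"linear":[0.007,0,0],"rotation":[1,0,0],"grip":40}]'
python3 bk.py D; python3 -c "
from p import *
plan([572.8,-193.5,165],.15);plan([572.8,-193.5,110],.15)"
```

```text
time_s: 11.75
eef_pos: [530.9, 40.4, 108.4]
ee_rot: [0.696, 0.127, 0.695, -0.125]
force: [2.7, 1.5, -8.3]
grip_width: 0.568
n 733
book top z 73.09 73.11 463
-60 -87.8; -45 -87.5; -30 -88.9; -15 -88.1; 0 -89.6; 15 -88.7; 30 -88.0; 45 -87.3; 
platen top R 101.14 656
platen top L 99.37 154
platen plane: L(+120) 99.45 mid 100.35 R 101.26
t 11.8 pos [530.9  40.3 108.4] press [  0.6 117.4] jaw -0.353 down [ 0.002  0.002 -1.   ] F [ 3.7  3.2 -8.8] T [ 0.436 -0.348 -0.3  ] w 48.6 j [-0.15  0.46  1.63  0.    1.05  0.21]
t 11.8 pos [530.9  40.3 108.4] press [  0.6 117.4] jaw -0.353 down [ 0.002  0.002 -1.   ] F [ 3.7  3.2 -8.8] T [ 0.436 -0.348 -0.3  ] w 48.6 j [-0.15  0.46  1.63  0.    1.05  0.21]
linear [-0.19   -0.6826  0.4007] rot [-1.0064  0.0028 -0.0045]
t 11.8 pos [530.9  40.3 108.4] press [  0.6 117.4] jaw -0.353 down [ 0.002  0.002 -1.   ] F [ 3.7  3.2 -8.8] T [ 0.436 -0.348 -0.3  ] w 48.6 j [-0.15  0.46  1.63  0.    1.05  0.21]
linear [-0.0067 -0.6831  0.4006] rot [-1.0064  0.0028 -0.0045]
```

```bash
python3 -m jog '[{"linear":[0,0,0],"rotation":[0,0,0],"grip":85},{"linear":[0,0,0],"rotation":[0,0,0],"grip":85},{"linear":[-0.1,0,0],"rotation":[0,0,0],"grip":85},{"linear":[-0.2,0,0],"rotation":[0,0,0],"grip":85},{"linear":[-0.2,-0.04,0.023],"rotation":[0,0,0],"grip":85},{"linear":[-0.2,-0.683,0.4],"rotation":[-1,0.003,-0.004],"grip":85},{"linear":[-0.2,-0.683,0.4],"rotation":[-1,0.003,-0.004],"grip":85},{"linear":[-0.2,-0.683,0.4],"rotation":[-1,0.003,-0.004],"grip":85},{"linear":[-0.2,-0.683,0.4],"rotation":[-1,0.003,-0.004],"grip":85},{"linear":[-0.2,-0.683,0.4],"rotation":[-1,0.003,-0.004],"grip":85},{"linear":[-0.2,-0.683,0.4],"rotation":[-1,0.003,-0.004],"grip":85},{"linear":[-0.19,-0.683,0.4],"rotation":[-1,0.003,-0.004],"grip":85},{"linear":[-0.16,-0.683,0.4],"rotation":[-1,0.003,-0.004],"grip":85}]'
python3 - <<'E'
from p import *
import m
plan([572.8,-193.3,111],0.15)
c=calibration('wrist'); im,d=capture('wrist')
for k in m.knobs(im,d,c): print(k)
E
```

```text
time_s: 12.88
eef_pos: [573.0, -195.0, 157.2]
ee_rot: [0.706, -0.052, 0.704, 0.051]
force: [-0.7, -0.3, -0.8]
grip_width: 1.0
t 12.88 pos [ 573.  -195.   157.2] press [   0.  -121.6] jaw 0.146 down [ 0.003 -0.001 -1.   ] F [-0.7 -0.3 -0.8] T [ 0.047  0.004 -0.02 ] w 85.4 j [-0.52  0.55  1.35  0.    1.24 -0.67]
linear [ 1.541e-01  5.900e-03 -1.000e-04] rot [-0.0078  0.0046  0.0034]
(array([ 574.15, -193.25,  146.94]), 25.1, array([ 574.32, -193.45]))
```

```bash
python3 -m jog '[{"linear":[0.08,0.006,0.001],"rotation":[0,0.005,0.003],"grip":85},{"linear":[0.153,0.006,0.001],"rotation":[0,0.005,0.003],"grip":85},{"linear":[0.153,0.006,0.001],"rotation":[0,0.005,0.003],"grip":70},{"linear":[0.153,0.006,0.001],"rotation":[0,0.005,0.003],"grip":40},{"linear":[0.153,0.006,0.001],"rotation":[0,0.005,0.003],"grip":40},{"linear":[0.153,0.006,0.001],"rotation":[0,0.005,0.003],"grip":40},{"linear":[0.153,0.006,0.001],"rotation":[0,0.005,0.003],"grip":40},{"linear":[0.154,0.006,0.001],"rotation":[0.2,0.005,0.003],"grip":40},{"linear":[0.156,0.006,0.001],"rotation":[0.4,0.005,0.003],"grip":40},{"linear":[0.157,0.006,0.001],"rotation":[0.6,0.005,0.003],"grip":40},{"linear":[0.158,0.006,0.001],"rotation":[0.8,0.005,0.003],"grip":40},{"linear":[0.16,0.006,0.001],"rotation":[1,0.005,0.003],"grip":40},{"linear":[0.16,0.006,0.001],"rotation":[1,0.005,0.003],"grip":40}]'
python3 bk.py E
```

```text
time_s: 14.02
eef_pos: [575.5, -191.4, 108.7]
ee_rot: [0.698, 0.126, 0.694, -0.125]
force: [18.2, 0.4, -2.6]
grip_width: 0.574
n 997
book top z 73.16 73.12 559
-60 -87.8; -45 -87.5; -30 -88.9; -15 -88.2; 0 -89.1; 15 -88.7; 30 -88.0; 45 -89.1; 60 -88.6; 75 -88.0; 
platen top R 99.01 219
platen top L 99.41 618
platen plane: L(+120) 99.52 mid 99.3 R 99.09
t 14.07 pos [ 575.5 -191.5  108.7] press [   3.1 -118.6] jaw -0.354 down [ 0.007  0.001 -1.   ] F [18.4  1.2 -2.6] T [ 0.559 -2.37  -0.186] w 48.5 j [-0.52  0.6   1.4   0.    1.14 -0.16]
```

```bash
python3 -m jog '[{"linear":[0.001,0,0],"rotation":[0.2,0,0],"grip":40},{"linear":[0.003,0,0],"rotation":[0.4,0,0],"grip":40},{"linear":[0.004,0,0],"rotation":[0.5,0,0],"grip":40},{"linear":[0.004,0,0],"rotation":[0.5,0,0],"grip":40}]'
python3 bk.py F; python3 -c "
from p import *
plan([530.5,41,165],.15);plan([530.5,41,109],.15)"
```

```text
time_s: 14.4
eef_pos: [576.8, -192.0, 108.0]
ee_rot: [0.678, 0.212, 0.671, -0.211]
force: [11.8, -5.7, -10.3]
grip_width: 0.569
n 995
book top z 73.12 73.12 560
-60 -87.8; -45 -87.5; -30 -88.8; -15 -88.1; 0 -89.6; 15 -88.7; 30 -88.0; 45 -89.0; 60 -88.6; 75 -88.0; 
platen top R 98.42 216
platen top L 99.34 619
platen plane: L(+120) 99.49 mid 98.91 R 98.33
t 14.45 pos [ 576.8 -192.   108. ] press [   4.3 -119.4] jaw -0.605 down [ 0.011 -0.001 -1.   ] F [12.4 -5.3 -9.8] T [ 0.004 -1.111 -0.198] w 48.9 j [-0.52  0.6   1.4   0.    1.13  0.09]
t 14.45 pos [ 576.8 -192.   108. ] press [   4.3 -119.4] jaw -0.605 down [ 0.011 -0.001 -1.   ] F [12.4 -5.3 -9.8] T [ 0.004 -1.111 -0.198] w 48.9 j [-0.52  0.6   1.4   0.    1.13  0.09]
linear [-0.1923  0.5518 -0.5673] rot [-1.5107  0.0215 -0.0031]
t 14.45 pos [ 576.8 -192.   108. ] press [   4.3 -119.4] jaw -0.605 down [ 0.011 -0.001 -1.   ] F [12.4 -5.3 -9.8] T [ 0.004 -1.111 -0.198] w 48.9 j [-0.52  0.6   1.4   0.    1.13  0.09]
linear [-0.0057  0.5508 -0.569 ] rot [-1.5107  0.0215 -0.0031]
```

```bash
python3 -m jog '[{"linear":[0,0,0],"rotation":[0,0,0],"grip":85},{"linear":[0,0,0],"rotation":[0,0,0],"grip":85},{"linear":[-0.1,0,0],"rotation":[0,0,0],"grip":85},{"linear":[-0.2,0,0],"rotation":[0,0,0],"grip":85},{"linear":[-0.2,0.028,-0.028],"rotation":[0,0,0],"grip":85},{"linear":[-0.2,0.552,-0.567],"rotation":[-1,0.02,-0.003],"grip":85},{"linear":[-0.2,0.552,-0.567],"rotation":[-1,0.02,-0.003],"grip":85},{"linear":[-0.2,0.552,-0.567],"rotation":[-1,0.02,-0.003],"grip":85},{"linear":[-0.2,0.552,-0.567],"rotation":[-1,0.02,-0.003],"grip":85},{"linear":[-0.2,0.552,-0.567],"rotation":[-1,0.02,-0.003],"grip":85},{"linear":[-0.2,0.552,-0.567],"rotation":[-1,0.02,-0.003],"grip":85},{"linear":[-0.19,0.552,-0.567],"rotation":[-1,0.02,-0.003],"grip":85},{"linear":[-0.16,0.552,-0.567],"rotation":[-1,0.02,-0.003],"grip":85}]'
python3 - <<'E'
from p import *
import m
plan([530.5,41,109],-0.1)
c=calibration('wrist'); im,d=capture('wrist')
for k in m.knobs(im,d,c): print(k)
im,d=capture('top'); 
for k in m.knobs(im,d,calibration('top')): print(k)
E
```

```text
time_s: 15.53
eef_pos: [531.3, 41.4, 156.7]
ee_rot: [0.708, 0.037, 0.705, -0.036]
force: [0.9, -1.3, 0.7]
grip_width: 0.995
t 15.53 pos [531.3  41.4 156.7] press [  1.1 118.4] jaw -0.103 down [ 0.004  0.    -1.   ] F [ 0.9 -1.3  0.7] T [-0.024 -0.015  0.052] w 85.0 j [-0.14  0.4   1.58  0.    1.16 -0.04]
linear [ 0.1588 -0.0017 -0.0032] rot [-0.0068  0.0085 -0.0013]
(array([531.24,  41.67, 145.04]), 25.7, array([531.48,  41.54]))
(array([ 573.2 , -192.15,  142.53]), 25.5, array([ 572.72, -192.75]))
```

```bash
python3 -m jog '[{"linear":[0.08,-0.001,-0.001],"rotation":[0,0.008,0],"grip":85},{"linear":[0.158,-0.001,-0.001],"rotation":[0,0.008,0],"grip":85},{"linear":[0.158,-0.001,-0.001],"rotation":[0,0.008,0],"grip":70},{"linear":[0.158,-0.001,-0.001],"rotation":[0,0.008,0],"grip":40},{"linear":[0.158,-0.001,-0.001],"rotation":[0,0.008,0],"grip":40},{"linear":[0.158,-0.001,-0.001],"rotation":[0,0.008,0],"grip":40},{"linear":[0.158,-0.001,-0.001],"rotation":[0,0.008,0],"grip":40},{"linear":[0.159,-0.001,-0.001],"rotation":[0.2,0.008,0],"grip":40},{"linear":[0.161,-0.001,-0.001],"rotation":[0.4,0.008,0],"grip":40},{"linear":[0.162,-0.001,-0.001],"rotation":[0.6,0.008,0],"grip":40},{"linear":[0.163,-0.001,-0.001],"rotation":[0.8,0.008,0],"grip":40},{"linear":[0.165,-0.001,-0.001],"rotation":[1,0.008,0],"grip":40},{"linear":[0.165,-0.001,-0.001],"rotation":[1,0.008,0],"grip":40}]'
python3 bk.py G; python3 -c "
from p import *
plan([574.5,-193,165],-.1);plan([574.5,-193,108],-.1)"
```

```text
time_s: 16.72
eef_pos: [530.4, 39.3, 106.1]
ee_rot: [0.673, 0.213, 0.675, -0.213]
force: [-4.4, -3.9, 8.2]
grip_width: 0.571
n 715
book top z 72.87 72.89 453
-60 -87.8; -45 -87.5; -30 -88.8; -15 -88.1; 0 -89.1; 15 -88.7; 30 -88.0; 45 -87.3; 
platen top R 98.21 663
platen top L 97.49 170
platen plane: L(+120) 97.41 mid 97.82 R 98.24
t 16.77 pos [530.3  39.3 106.1] press [ -0.2 116.5] jaw -0.608 down [-0.003  0.001 -1.   ] F [-4.3 -4.2  8.2] T [-0.639  0.57  -0.323] w 48.4 j [-0.15  0.46  1.63  0.    1.05  0.46]
t 16.77 pos [530.3  39.3 106.1] press [ -0.2 116.5] jaw -0.608 down [-0.003  0.001 -1.   ] F [-4.3 -4.2  8.2] T [-0.639  0.57  -0.323] w 48.4 j [-0.15  0.46  1.63  0.    1.05  0.46]
linear [-0.1977 -0.5517  0.5625] rot [-1.0158e+00 -6.9000e-03 -4.0000e-04]
t 16.77 pos [530.3  39.3 106.1] press [ -0.2 116.5] jaw -0.608 down [-0.003  0.001 -1.   ] F [-4.3 -4.2  8.2] T [-0.639  0.57  -0.323] w 48.4 j [-0.15  0.46  1.63  0.    1.05  0.46]
linear [-0.0077 -0.5516  0.5631] rot [-1.0158e+00 -6.9000e-03 -4.0000e-04]
```

```bash
python3 -m jog '[{"linear":[0,0,0],"rotation":[0,0,0],"grip":85},{"linear":[0,0,0],"rotation":[0,0,0],"grip":85},{"linear":[-0.1,0,0],"rotation":[0,0,0],"grip":85},{"linear":[-0.2,0,0],"rotation":[0,0,0],"grip":85},{"linear":[-0.2,-0.028,0.028],"rotation":[0,0,0],"grip":85},{"linear":[-0.2,-0.552,0.562],"rotation":[-1,-0.006,0],"grip":85},{"linear":[-0.2,-0.552,0.562],"rotation":[-1,-0.006,0],"grip":85},{"linear":[-0.2,-0.552,0.562],"rotation":[-1,-0.006,0],"grip":85},{"linear":[-0.2,-0.552,0.562],"rotation":[-1,-0.006,0],"grip":85},{"linear":[-0.2,-0.552,0.562],"rotation":[-1,-0.006,0],"grip":85},{"linear":[-0.2,-0.552,0.562],"rotation":[-1,-0.006,0],"grip":85},{"linear":[-0.19,-0.552,0.562],"rotation":[-1,-0.006,0],"grip":85},{"linear":[-0.16,-0.552,0.562],"rotation":[-1,-0.006,0],"grip":85}]'
python3 - <<'E'
from p import *
import m
plan([574.5,-193.2,108],-0.1)
c=calibration('wrist'); im,d=capture('wrist')
for k in m.knobs(im,d,c): print(k)
E
```

```text
time_s: 17.85
eef_pos: [574.7, -194.4, 154.0]
ee_rot: [0.707, 0.039, 0.705, -0.039]
force: [1.3, 0.5, 0.2]
grip_width: 0.996
t 17.85 pos [ 574.7 -194.4  154. ] press [   1.8 -121.3] jaw -0.11 down [ 0.002 -0.    -1.   ] F [1.3 0.5 0.2] T [-0.036  0.014 -0.057] w 85.0 j [-0.52  0.56  1.34  0.    1.24 -0.41]
linear [ 0.1533  0.0038 -0.0014] rot [-0.0196  0.0034  0.0004]
(array([ 575.06, -193.56,  143.93]), 25.0, array([ 574.56, -193.7 ]))
```

```bash
python3 -m jog '[{"linear":[0.08,0.004,0],"rotation":[0,0.003,0],"grip":85},{"linear":[0.152,0.004,0],"rotation":[0,0.003,0],"grip":85},{"linear":[0.152,0.004,0],"rotation":[0,0.003,0],"grip":70},{"linear":[0.152,0.004,0],"rotation":[0,0.003,0],"grip":40},{"linear":[0.152,0.004,0],"rotation":[0,0.003,0],"grip":40},{"linear":[0.152,0.004,0],"rotation":[0,0.003,0],"grip":40},{"linear":[0.152,0.004,0],"rotation":[0,0.003,0],"grip":40},{"linear":[0.153,0.004,0],"rotation":[0.2,0.003,0],"grip":40},{"linear":[0.155,0.004,0],"rotation":[0.4,0.003,0],"grip":40},{"linear":[0.156,0.004,0],"rotation":[0.6,0.003,0],"grip":40},{"linear":[0.157,0.004,0],"rotation":[0.8,0.003,0],"grip":40},{"linear":[0.159,0.004,0],"rotation":[1,0.003,0],"grip":40},{"linear":[0.159,0.004,0],"rotation":[1,0.003,0],"grip":40}]'
python3 bk.py H; python3 -c "
from p import *
plan([531,41,165],-.1);plan([531,41,107],-.1)"
```

```text
time_s: 18.98
eef_pos: [576.8, -192.2, 105.8]
ee_rot: [0.676, 0.214, 0.672, -0.213]
force: [15.0, -2.0, 0.8]
grip_width: 0.567
n 997
book top z 72.17 72.2 559
-60 -87.8; -45 -89.1; -30 -88.9; -15 -88.1; 0 -89.1; 15 -88.6; 30 -88.0; 45 -89.1; 60 -88.7; 75 -87.9; 
platen top R 96.21 213
platen top L 97.51 616
platen plane: L(+120) 97.54 mid 96.91 R 96.27
t 19.03 pos [ 576.7 -192.2  105.8] press [   4.2 -119.6] jaw -0.61 down [ 0.006 -0.001 -1.   ] F [15.5 -2.   0.9] T [ 0.228 -1.916 -0.136] w 48.6 j [-0.52  0.61  1.39  0.    1.14  0.09]
t 19.03 pos [ 576.7 -192.2  105.8] press [   4.2 -119.6] jaw -0.61 down [ 0.006 -0.001 -1.   ] F [15.5 -2.   0.9] T [ 0.228 -1.916 -0.136] w 48.6 j [-0.52  0.61  1.39  0.    1.14  0.09]
linear [-0.1988  0.5502 -0.5694] rot [-1.0205  0.0111 -0.0026]
t 19.03 pos [ 576.7 -192.2  105.8] press [   4.2 -119.6] jaw -0.61 down [ 0.006 -0.001 -1.   ] F [15.5 -2.   0.9] T [ 0.228 -1.916 -0.136] w 48.6 j [-0.52  0.61  1.39  0.    1.14  0.09]
linear [-0.0054  0.5496 -0.5704] rot [-1.0205  0.0111 -0.0026]
```

```bash
python3 -m jog '[{"linear":[0,0,0],"rotation":[0,0,0],"grip":85},{"linear":[0,0,0],"rotation":[0,0,0],"grip":85},{"linear":[-0.1,0,0],"rotation":[0,0,0],"grip":85},{"linear":[-0.2,0,0],"rotation":[0,0,0],"grip":85},{"linear":[-0.2,0.028,-0.028],"rotation":[0,0,0],"grip":85},{"linear":[-0.2,0.55,-0.57],"rotation":[-1,0.01,-0.003],"grip":85},{"linear":[-0.2,0.55,-0.57],"rotation":[-1,0.01,-0.003],"grip":85},{"linear":[-0.2,0.55,-0.57],"rotation":[-1,0.01,-0.003],"grip":85},{"linear":[-0.2,0.55,-0.57],"rotation":[-1,0.01,-0.003],"grip":85},{"linear":[-0.2,0.55,-0.57],"rotation":[-1,0.01,-0.003],"grip":85},{"linear":[-0.2,0.55,-0.57],"rotation":[-1,0.01,-0.003],"grip":85},{"linear":[-0.19,0.55,-0.57],"rotation":[-1,0.01,-0.003],"grip":85},{"linear":[-0.16,0.55,-0.57],"rotation":[-1,0.01,-0.003],"grip":85}]'
python3 - <<'E'
from p import *
import m
plan([531,41,107],-0.1)
c=calibration('wrist'); im,d=capture('wrist')
for k in m.knobs(im,d,c): print(k)
E
```

```text
time_s: 20.12
eef_pos: [531.3, 41.4, 154.3]
ee_rot: [0.707, 0.038, 0.705, -0.039]
force: [0.3, -0.2, 0.4]
grip_width: 0.997
t 20.12 pos [531.3  41.4 154.3] press [  1.1 118.4] jaw -0.109 down [ 0.003 -0.001 -1.   ] F [ 0.3 -0.2  0.4] T [-0.01  -0.017 -0.053] w 85.1 j [-0.14  0.4   1.58 -0.    1.15 -0.03]
linear [ 0.1575 -0.0013 -0.0015] rot [-0.0171  0.0063  0.0016]
(array([531.77,  41.55, 143.05]), 25.6, array([531.14,  41.64]))
```

```bash
python3 -m jog '[{"linear":[0.08,-0.001,0],"rotation":[0,0.006,0],"grip":85},{"linear":[0.156,-0.001,0],"rotation":[0,0.006,0],"grip":85},{"linear":[0.156,-0.001,0],"rotation":[0,0.006,0],"grip":70},{"linear":[0.156,-0.001,0],"rotation":[0,0.006,0],"grip":40},{"linear":[0.156,-0.001,0],"rotation":[0,0.006,0],"grip":40},{"linear":[0.156,-0.001,0],"rotation":[0,0.006,0],"grip":40},{"linear":[0.156,-0.001,0],"rotation":[0,0.006,0],"grip":40},{"linear":[0.157,-0.001,0],"rotation":[0.2,0.006,0],"grip":40},{"linear":[0.159,-0.001,0],"rotation":[0.4,0.006,0],"grip":40},{"linear":[0.16,-0.001,0],"rotation":[0.6,0.006,0],"grip":40},{"linear":[0.161,-0.001,0],"rotation":[0.8,0.006,0],"grip":40},{"linear":[0.163,-0.001,0],"rotation":[1,0.006,0],"grip":40},{"linear":[0.163,-0.001,0],"rotation":[1,0.006,0],"grip":40}]'
python3 bk.py I; python3 -c "
from p import *
plan([575,-193,165],-.1);plan([575,-193,106],-.1)"
```

```text
time_s: 21.25
eef_pos: [530.6, 39.6, 104.1]
ee_rot: [0.673, 0.214, 0.675, -0.215]
force: [-5.4, -4.7, 8.0]
grip_width: 0.573
n 732
book top z 71.34 71.27 467
-60 -87.8; -45 -87.5; -30 -88.8; -15 -88.1; 0 -89.1; 15 -88.7; 30 -88.1; 45 -87.4; 
platen top R 96.24 665
platen top L 95.76 171
platen plane: L(+120) 95.51 mid 95.84 R 96.18
t 21.3 pos [530.5  39.6 104.1] press [  0.  116.8] jaw -0.612 down [-0.003 -0.001 -1.   ] F [-5.9 -4.2  7.4] T [-0.56   0.891 -0.217] w 48.7 j [-0.15  0.46  1.64 -0.    1.04  0.47]
t 21.3 pos [530.5  39.6 104.1] press [  0.  116.8] jaw -0.612 down [-0.003 -0.001 -1.   ] F [-5.9 -4.2  7.4] T [-0.56   0.891 -0.217] w 48.7 j [-0.15  0.46  1.64 -0.    1.04  0.47]
linear [-0.2029 -0.5501  0.5662] rot [-1.0236 -0.005   0.0032]
t 21.3 pos [530.5  39.6 104.1] press [  0.  116.8] jaw -0.612 down [-0.003 -0.001 -1.   ] F [-5.9 -4.2  7.4] T [-0.56   0.891 -0.217] w 48.7 j [-0.15  0.46  1.64 -0.    1.04  0.47]
linear [-0.0062 -0.5496  0.5666] rot [-1.0236 -0.005   0.0032]
```

```bash
python3 -m jog '[{"linear":[0,0,0],"rotation":[0,0,0],"grip":85},{"linear":[0,0,0],"rotation":[0,0,0],"grip":85},{"linear":[-0.1,0,0],"rotation":[0,0,0],"grip":85},{"linear":[-0.2,0,0],"rotation":[0,0,0],"grip":85},{"linear":[-0.2,-0.028,0.028],"rotation":[0,0,0],"grip":85},{"linear":[-0.2,-0.55,0.566],"rotation":[-1,-0.005,0.003],"grip":85},{"linear":[-0.2,-0.55,0.566],"rotation":[-1,-0.005,0.003],"grip":85},{"linear":[-0.2,-0.55,0.566],"rotation":[-1,-0.005,0.003],"grip":85},{"linear":[-0.2,-0.55,0.566],"rotation":[-1,-0.005,0.003],"grip":85},{"linear":[-0.2,-0.55,0.566],"rotation":[-1,-0.005,0.003],"grip":85},{"linear":[-0.2,-0.55,0.566],"rotation":[-1,-0.005,0.003],"grip":85},{"linear":[-0.19,-0.55,0.566],"rotation":[-1,-0.005,0.003],"grip":85},{"linear":[-0.16,-0.55,0.566],"rotation":[-1,-0.005,0.003],"grip":85}]'
python3 - <<'E'
from p import *
import m
plan([575,-193.2,106],-0.1)
c=calibration('wrist'); im,d=capture('wrist')
for k in m.knobs(im,d,c): print(k)
E
```

```text
time_s: 22.38
eef_pos: [575.4, -194.5, 152.5]
ee_rot: [0.707, 0.04, 0.705, -0.041]
force: [-0.4, 0.8, 0.1]
grip_width: 0.997
t 22.38 pos [ 575.4 -194.5  152.5] press [   2.5 -121.6] jaw -0.114 down [ 0.002 -0.001 -1.   ] F [-0.4  0.8  0.1] T [-0.018 -0.033  0.019] w 85.1 j [-0.52  0.56  1.34  0.    1.24 -0.4 ]
linear [ 0.1551  0.0042 -0.0022] rot [-0.0277  0.0048  0.0015]
(array([ 574.76, -193.36,  142.04]), 25.1, array([ 574.2 , -193.48]))
```

```bash
python3 -m jog '[{"linear":[0.08,0.004,0],"rotation":[0,0.005,0],"grip":85},{"linear":[0.154,0.004,0],"rotation":[0,0.005,0],"grip":85},{"linear":[0.154,0.004,0],"rotation":[0,0.005,0],"grip":70},{"linear":[0.154,0.004,0],"rotation":[0,0.005,0],"grip":40},{"linear":[0.154,0.004,0],"rotation":[0,0.005,0],"grip":40},{"linear":[0.154,0.004,0],"rotation":[0,0.005,0],"grip":40},{"linear":[0.154,0.004,0],"rotation":[0,0.005,0],"grip":40},{"linear":[0.155,0.004,0],"rotation":[0.2,0.005,0],"grip":40},{"linear":[0.157,0.004,0],"rotation":[0.4,0.005,0],"grip":40},{"linear":[0.158,0.004,0],"rotation":[0.6,0.005,0],"grip":40},{"linear":[0.159,0.004,0],"rotation":[0.8,0.005,0],"grip":40},{"linear":[0.16,0.004,0],"rotation":[0.9,0.005,0],"grip":40}]'
python3 bk.py J; python3 -c "
from p import *
plan([531,41,165],-.1);plan([531,41,105],-.1)"
```

```text
time_s: 23.43
eef_pos: [576.7, -192.0, 104.0]
ee_rot: [0.68, 0.198, 0.678, -0.198]
force: [8.0, -1.4, 2.7]
grip_width: 0.572
n 985
book top z 70.68 70.67 557
-60 -87.9; -45 -87.5; -30 -88.9; -15 -88.2; 0 -89.2; 15 -88.8; 30 -88.1; 45 -89.2; 60 -88.7; 75 -88.0; 
platen top R 94.76 207
platen top L 95.43 602
platen plane: L(+120) 95.53 mid 95.1 R 94.68
t 23.48 pos [ 576.7 -192.   104. ] press [   4.2 -119.4] jaw -0.568 down [ 0.003 -0.001 -1.   ] F [ 8.3 -1.4  1.6] T [ 0.235 -0.866 -0.116] w 49.0 j [-0.51  0.61  1.39  0.    1.14  0.05]
t 23.48 pos [ 576.7 -192.   104. ] press [   4.2 -119.4] jaw -0.568 down [ 0.003 -0.001 -1.   ] F [ 8.3 -1.4  1.6] T [ 0.235 -0.866 -0.116] w 49.0 j [-0.51  0.61  1.39  0.    1.14  0.05]
linear [-0.2043  0.5731 -0.5457] rot [-9.362e-01  5.900e-03 -8.000e-04]
t 23.48 pos [ 576.7 -192.   104. ] press [   4.2 -119.4] jaw -0.568 down [ 0.003 -0.001 -1.   ] F [ 8.3 -1.4  1.6] T [ 0.235 -0.866 -0.116] w 49.0 j [-0.51  0.61  1.39  0.    1.14  0.05]
linear [-0.0043  0.5729 -0.5462] rot [-9.362e-01  5.900e-03 -8.000e-04]
```

```bash
python3 -m jog '[{"linear":[0,0,0],"rotation":[0,0,0],"grip":85},{"linear":[0,0,0],"rotation":[0,0,0],"grip":85},{"linear":[-0.1,0,0],"rotation":[0,0,0],"grip":85},{"linear":[-0.2,0,0],"rotation":[0,0,0],"grip":85},{"linear":[-0.2,0.028,-0.028],"rotation":[0,0,0],"grip":85},{"linear":[-0.2,0.573,-0.546],"rotation":[-0.94,0.006,0],"grip":85},{"linear":[-0.2,0.573,-0.546],"rotation":[-0.94,0.006,0],"grip":85},{"linear":[-0.2,0.573,-0.546],"rotation":[-0.94,0.006,0],"grip":85},{"linear":[-0.2,0.573,-0.546],"rotation":[-0.94,0.006,0],"grip":85},{"linear":[-0.2,0.573,-0.546],"rotation":[-0.94,0.006,0],"grip":85},{"linear":[-0.2,0.573,-0.546],"rotation":[-0.94,0.006,0],"grip":85},{"linear":[-0.19,0.573,-0.546],"rotation":[-0.94,0.006,0],"grip":85},{"linear":[-0.16,0.573,-0.546],"rotation":[-0.94,0.006,0],"grip":85}]'
python3 - <<'E'
from p import *
import m
plan([531,41,105],-0.1)
c=calibration('wrist'); im,d=capture('wrist')
for k in m.knobs(im,d,c): print(k)
E
```

```text
time_s: 24.57
eef_pos: [531.6, 41.4, 152.8]
ee_rot: [0.708, 0.034, 0.705, -0.034]
force: [-0.3, -0.2, -0.1]
grip_width: 0.996
t 24.57 pos [531.6  41.4 152.8] press [  1.4 118.4] jaw -0.096 down [ 0.003 -0.    -1.   ] F [-0.3 -0.2 -0.1] T [ 0.039  0.004 -0.031] w 85.1 j [-0.14  0.4   1.59 -0.    1.15 -0.05]
linear [ 0.1592 -0.0015 -0.0025] rot [0.0079 0.007  0.0003]
(array([531.26,  41.77, 141.1 ]), 25.7, array([530.79,  41.94]))
```

```bash
python3 -m jog '[{"linear":[0.08,-0.001,0],"rotation":[0,0.006,0],"grip":85},{"linear":[0.157,-0.001,0],"rotation":[0,0.006,0],"grip":85},{"linear":[0.157,-0.001,0],"rotation":[0,0.006,0],"grip":70},{"linear":[0.157,-0.001,0],"rotation":[0,0.006,0],"grip":40},{"linear":[0.157,-0.001,0],"rotation":[0,0.006,0],"grip":40},{"linear":[0.157,-0.001,0],"rotation":[0,0.006,0],"grip":40},{"linear":[0.157,-0.001,0],"rotation":[0,0.006,0],"grip":40},{"linear":[0.158,-0.001,0],"rotation":[0.2,0.006,0],"grip":40},{"linear":[0.16,-0.001,0],"rotation":[0.4,0.006,0],"grip":40},{"linear":[0.161,-0.001,0],"rotation":[0.6,0.006,0],"grip":40},{"linear":[0.162,-0.001,0],"rotation":[0.76,0.006,0],"grip":40}]'
python3 bk.py K; python3 -c "
from p import *
plan([575,-193,165],-.1);plan([575,-193,104],-.1)"
```

```text
time_s: 25.53
eef_pos: [530.6, 39.6, 102.9]
ee_rot: [0.686, 0.168, 0.688, -0.169]
force: [-5.3, -3.0, 4.6]
grip_width: 0.571
n 728
book top z 69.92 69.91 459
-60 -87.9; -45 -87.5; -30 -88.9; -15 -88.1; 0 -89.2; 15 -88.8; 30 -88.1; 45 -87.4; 
platen top R 94.53 655
platen top L 93.88 158
platen plane: L(+120) 93.97 mid 94.28 R 94.6
t 25.58 pos [530.6  39.6 102.8] press [1.000e-01 1.168e+02] jaw -0.487 down [-0.003 -0.    -1.   ] F [-4.8 -3.5  5.7] T [-0.496  0.804 -0.183] w 48.7 j [-0.15  0.47  1.64 -0.    1.04  0.34]
t 25.58 pos [530.6  39.6 102.8] press [1.000e-01 1.168e+02] jaw -0.487 down [-0.003 -0.    -1.   ] F [-4.8 -3.5  5.7] T [-0.496  0.804 -0.183] w 48.7 j [-0.15  0.47  1.64 -0.    1.04  0.34]
linear [-0.2075 -0.6165  0.4929] rot [-0.7734 -0.0061  0.0023]
t 25.58 pos [530.6  39.6 102.8] press [1.000e-01 1.168e+02] jaw -0.487 down [-0.003 -0.    -1.   ] F [-4.8 -3.5  5.7] T [-0.496  0.804 -0.183] w 48.7 j [-0.15  0.47  1.64 -0.    1.04  0.34]
linear [-0.0042 -0.6162  0.4934] rot [-0.7734 -0.0061  0.0023]
```

```bash
python3 -m jog '[{"linear":[0,0,0],"rotation":[0,0,0],"grip":85},{"linear":[0,0,0],"rotation":[0,0,0],"grip":85},{"linear":[-0.1,0,0],"rotation":[0,0,0],"grip":85},{"linear":[-0.2,0,0],"rotation":[0,0,0],"grip":85},{"linear":[-0.2,-0.03,0.024],"rotation":[0,0,0],"grip":85},{"linear":[-0.2,-0.616,0.493],"rotation":[-0.77,-0.006,0.002],"grip":85},{"linear":[-0.2,-0.616,0.493],"rotation":[-0.77,-0.006,0.002],"grip":85},{"linear":[-0.2,-0.616,0.493],"rotation":[-0.77,-0.006,0.002],"grip":85},{"linear":[-0.2,-0.616,0.493],"rotation":[-0.77,-0.006,0.002],"grip":85},{"linear":[-0.2,-0.616,0.493],"rotation":[-0.77,-0.006,0.002],"grip":85},{"linear":[-0.2,-0.616,0.493],"rotation":[-0.77,-0.006,0.002],"grip":85},{"linear":[-0.19,-0.616,0.493],"rotation":[-0.77,-0.006,0.002],"grip":85},{"linear":[-0.16,-0.616,0.493],"rotation":[-0.77,-0.006,0.002],"grip":85}]'
python3 - <<'E'
from p import *
import m
plan([575.5,-193.2,104.3],-0.1)
c=calibration('wrist'); im,d=capture('wrist')
for k in m.knobs(im,d,c): print(k)
E
python3 bk.py L
```

```text
time_s: 26.67
eef_pos: [575.6, -194.6, 151.4]
ee_rot: [0.707, 0.036, 0.705, -0.037]
force: [0.2, 0.4, -0.4]
grip_width: 0.996
t 26.67 pos [ 575.6 -194.6  151.4] press [   2.7 -121.7] jaw -0.103 down [ 0.003 -0.001 -1.   ] F [ 0.2  0.4 -0.4] T [-0.017 -0.014  0.001] w 85.1 j [-0.52  0.56  1.34  0.    1.24 -0.42]
linear [ 0.1571  0.0048 -0.0013] rot [-0.0068  0.0055  0.0023]
(array([ 574.86, -193.51,  140.4 ]), 25.0, array([ 573.88, -193.18]))
n 982
book top z 69.89 69.85 552
-60 -87.9; -45 -87.6; -30 -88.9; -15 -88.2; 0 -89.1; 15 -88.8; 30 -88.1; 45 -89.3; 60 -88.7; 75 -87.9; 
platen top R 94.54 313
platen top L 94.09 606
platen plane: L(+120) 94.0 mid 94.32 R 94.64
t 26.77 pos [ 574.4 -192.   149.2] press [   2.  -118.9] jaw -0.101 down [-0.002  0.001 -1.   ] F [ 0.6 -0.2 -0.8] T [ 0.026 -0.013  0.025] w 85.2 j [-0.52  0.56  1.35  0.    1.24 -0.41]
```

```bash
python3 -m jog '[{"linear":[0.08,-0.003,0.003],"rotation":[0,0,0],"grip":85},{"linear":[0.15,-0.003,0.003],"rotation":[0,0,0],"grip":85},{"linear":[0.15,-0.003,0.003],"rotation":[0,0,0],"grip":70},{"linear":[0.15,-0.003,0.003],"rotation":[0,0,0],"grip":40},{"linear":[0.15,-0.003,0.003],"rotation":[0,0,0],"grip":40},{"linear":[0.15,-0.003,0.003],"rotation":[0,0,0],"grip":40},{"linear":[0.15,-0.003,0.003],"rotation":[0,0,0],"grip":40},{"linear":[0.151,-0.003,0.003],"rotation":[0.1,0,0],"grip":40},{"linear":[0.151,-0.003,0.003],"rotation":[0.2,0,0],"grip":40}]'
python3 -c "
from p import *
st()"
python3 -m jog '[{"linear":[0,0,0],"rotation":[0.1,0,0],"grip":40}]'
python3 bk.py M
```

```text
time_s: 27.52
eef_pos: [575.0, -192.6, 106.0]
ee_rot: [0.703, 0.071, 0.704, -0.071]
force: [-6.0, 1.4, 3.7]
grip_width: 0.571
t 27.52 pos [ 575.  -192.6  106. ] press [   2.4 -119.6] jaw -0.202 down [-0.002  0.001 -1.   ] F [-6.   1.4  3.7] T [0.297 0.837 0.326] w 48.8 j [-0.52  0.61  1.39 -0.    1.14 -0.31]
time_s: 27.6
eef_pos: [574.9, -192.4, 106.5]
ee_rot: [0.701, 0.089, 0.702, -0.089]
force: [6.0, -6.2, -25.6]
grip_width: 0.57
n 981
book top z 69.9 69.92 556
-60 -87.8; -45 -87.6; -30 -88.9; -15 -88.1; 0 -89.2; 15 -88.7; 30 -88.1; 45 -89.3; 60 -88.7; 75 -87.9; 
platen top R 94.41 222
platen top L 94.1 609
platen plane: L(+120) 94.09 mid 94.23 R 94.37
t 27.65 pos [ 575.  -192.5  106.1] press [   2.5 -119.6] jaw -0.256 down [-0.002 -0.    -1.   ] F [  2.5  -3.  -10.4] T [-0.365 -0.473  0.04 ] w 48.6 j [-0.52  0.61  1.39 -0.    1.14 -0.26]
```

```bash
python3 -m jog '[{"linear":[0,0,0],"rotation":[0.1,0,0],"grip":40},{"linear":[0.001,0,0],"rotation":[0.2,0,0],"grip":40},{"linear":[0.001,0,0],"rotation":[0.26,0,0],"grip":40},{"linear":[0.001,0,0],"rotation":[0.26,0,0],"grip":40}]'
python3 bk.py N
```

```text
time_s: 27.98
eef_pos: [575.4, -192.8, 105.8]
ee_rot: [0.694, 0.136, 0.694, -0.137]
force: [4.6, -3.5, -12.7]
grip_width: 0.566
n 996
book top z 69.61 69.57 550
-60 -87.9; -45 -87.5; -30 -88.8; -15 -88.1; 0 -89.1; 15 -88.8; 30 -88.1; 45 -89.2; 60 -88.7; 75 -85.9; 
platen top R 93.67 217
platen top L 93.98 609
platen plane: L(+120) 94.04 mid 93.88 R 93.72
t 28.03 pos [ 575.4 -192.8  105.8] press [   2.8 -119.9] jaw -0.387 down [-0.001 -0.001 -1.   ] F [  5.1  -4.3 -12.7] T [-0.437 -0.795 -0.038] w 48.6 j [-0.52  0.61  1.39 -0.    1.14 -0.13]
```

```bash
python3 - <<'E'
from p import *
z=np.load('pics/top0.npz'); c=dict(intrinsics=z['K'],world_from_camera=z['T']); P=cloud(c,z['d'])
Y=np.array([[np.cos(YAW),np.sin(YAW)],[-np.sin(YAW),np.cos(YAW)]]); loc=(P[...,:2]-PX)@Y.T
s=(abs(P[...,2])<8)&(abs(loc[...,0])<200)&(abs(loc[...,1])<300)&(z['d']>0)
A=np.c_[loc[s],np.ones(s.sum())]
for _ in range(4):
    f=np.linalg.lstsq(A,P[s][:,2],rcond=None)[0]; r=abs(P[s][:,2]-A@f); k=r<3; t=np.argwhere(s)[k]; s=np.zeros_like(s); s[t[:,0],t[:,1]]=1; A=A[k]
print('desk',f,len(A))
s=(abs(P[...,2]-19)<4)&(abs(loc[...,0])<98)&(abs(loc[...,0])>58)&(abs(loc[...,1])<157)
A=np.c_[loc[s],np.ones(s.sum())]; print('base',np.linalg.lstsq(A,P[s][:,2],rcond=None)[0],s.sum(), np.median(P[s&(loc[...,1]>90)][:,2]),np.median(P[s&(loc[...,1]<-90)][:,2]))
import m
cc=calibration('wrist');im,d=capture('wrist');P=cloud(cc,d);loc=(P[...,:2]-PX)@Y.T
save('wristN',im)
st()
E
```

```text
desk [ 3.47808896e-04  9.16234316e-04 -4.39410598e-01] 24741
base [7.98726135e-04 1.14083386e-03 1.94550498e+01] 2325 19.648436542274226 19.28796921633591
t 28.08 pos [ 575.4 -192.8  105.8] press [   2.8 -119.9] jaw -0.386 down [-0.    -0.001 -1.   ] F [  4.9  -4.4 -12.9] T [-0.465 -0.763 -0.078] w 48.7 j [-0.52  0.61  1.39 -0.    1.14 -0.13]
```

```bash
python3 -m jog '[{"linear":[0,0,0],"rotation":[0,0,0],"grip":85},{"linear":[0,0,0],"rotation":[0,0,0],"grip":85},{"linear":[0,0,0],"rotation":[0,0,0],"grip":85},{"linear":[-0.1,0,0],"rotation":[0,0,0],"grip":85},{"linear":[-0.2,0,0],"rotation":[0,0,0],"grip":85},{"linear":[-0.3,0,0],"rotation":[0,0,0],"grip":85},{"linear":[-0.4,0,0],"rotation":[0,0,0],"grip":85},{"linear":[-0.4,-0.2,-0.5],"rotation":[0,0,0],"grip":85},{"linear":[-0.4,-0.2,-0.5],"rotation":[0,0,0],"grip":85},{"linear":[-0.4,-0.2,-0.5],"rotation":[0,0,0],"grip":85},{"linear":[-0.4,-0.2,-0.5],"rotation":[0,0,0],"grip":85},{"linear":[-0.4,-0.2,-0.5],"rotation":[0,0,0],"grip":85},{"linear":[-0.4,-0.2,-0.5],"rotation":[0,0,0],"grip":85}]'
python3 bk.py Z
python3 - <<'E'
from p import *
im,d=capture('scene'); save('sceneZ',im)
z=np.load('pics/topZ.npz'); save('topZfull',z['im'])
a=np.load('pics/top0.npz')['im'].astype(int); df=np.abs(a-z['im']).max(2)
import m
for k in m.knobs(z['im'],z['d'],dict(intrinsics=z['K'],world_from_camera=z['T'])): print(k)
for n,(u,v) in dict(thermos=(165,209),mug=(222,175),notes=(281,170),fig=(359,169),jar=(424,196),folder=(418,265)).items():
    print(n,df[v-22:v+22,u-22:u+22].mean().round(1),(df[v-22:v+22,u-22:u+22]>40).sum())
E
```

```text
time_s: 29.17
eef_pos: [413.2, -191.8, 227.2]
ee_rot: [0.695, 0.136, 0.693, -0.137]
force: [0.7, -0.0, -0.5]
grip_width: 0.998
n 987
book top z 69.43 69.43 553
-60 -87.9; -45 -87.5; -30 -88.9; -15 -88.1; 0 -89.1; 15 -88.8; 30 -88.1; 45 -89.2; 60 -88.7; 75 -87.9; 
platen top R 93.64 659
platen top L 93.99 608
platen plane: L(+120) 94.05 mid 93.81 R 93.58
t 29.22 pos [ 414.2 -192.   227.1] press [-155.7  -90.4] jaw -0.387 down [ 0.002 -0.002 -1.   ] F [-0.4  0.5  0.5] T [ 0.012  0.05  -0.014] w 85.1 j [-0.69  0.16  1.7  -0.    1.28 -0.3 ]
(array([ 572.37, -192.77,  137.99]), 25.4, array([ 572.67, -192.95]))
(array([530.09,  42.01, 138.66]), 25.3, array([530.21,  42.19]))
thermos 3.7 0
mug 3.9 0
notes 4.5 0
fig 3.9 0
jar 4.7 16
folder 29.8 428
```

View pics/topZfull.png

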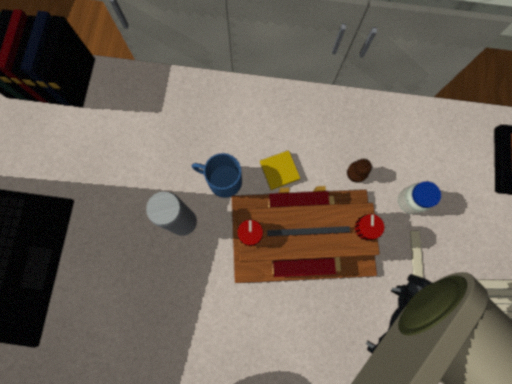

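View pics/sceneZ.png

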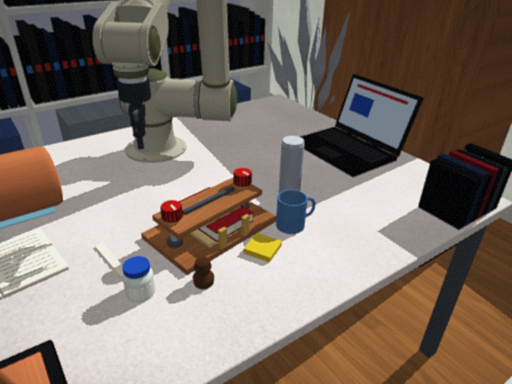

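```bash
for i in 1 2 3; do python3 bk.py Y$i | egrep 'book|plane'; done; python3 - <<'E'
from p import *
a=np.load('pics/scene0.npz')['im'].astype(int); im,_=capture('scene'); df=np.abs(a-im).max(2)
for n,(u,v) in dict(thermos=(291,165),mug=(292,210),notes=(263,247),fig=(203,272),jar=(138,280),folder=(108,257)).items():
    print(n,(df[v-15:v+15,u-15:u+15]>40).sum())
E
```

```text
book top z 69.53 69.46 551
platen plane: L(+120) 94.06 mid 93.78 R 93.51
book top z 69.43 69.39 553
platen plane: L(+120) 94.07 mid 93.8 R 93.52
book top z 69.49 69.45 550
platen plane: L(+120) 93.99 mid 93.78 R 93.57
thermos 0
mug 0
notes 0
fig 2
jar 0
folder 42
```

```bash
python3 - <<'E'
from p import *
a=np.load('pics/scene0.npz')['im']; im,_=capture('scene')
f=lambda x: cv2.resize(x[220:300,60:170],None,fx=3.5,fy=3.5,interpolation=cv2.INTER_CUBIC)
save('cmpf',np.hstack([f(a),f(im)]))
E
```

```text
(no output)
```

View pics/cmpf.png

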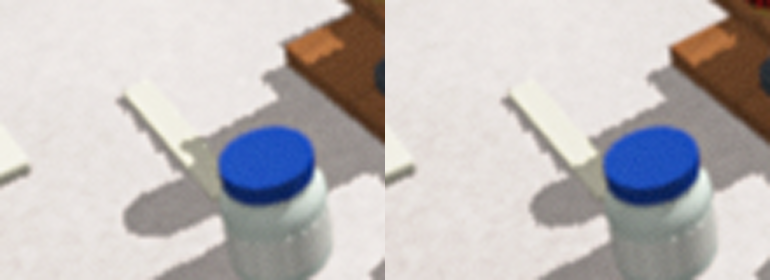

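The folder lies where it was. Only the knob's shadow across it has moved, because the platen is lower. The book, the platen and the other objects all look right, so I'm handing in.

```bash
python3 -c "
from rig import finish_job
print(finish_job())"
```

```text
the job is handed in; nothing more can be done
None
```

I handed the job in at about 29.5 s of the 72 s allowed. The book is home, the platen is down and level, and the gripper has let go and is clear of everything. The stiffening of the knobs is the one check I could not confirm.

**Book:** I pushed it squarely in with both open fingertips until the force jumped to about 49 N sideways (33 N upwards) against the stops. The last pictures show it against both stops. The spine reads −88 to −89 mm across its width, against −90 mm expected, which is within the camera error.

**Screwing down:** I turned the left and right knobs alternately, at most 1 rad per visit at first and at most 0.5 rad from the last free turns on. Each knob turned about 2.9 rad in total. The ends differed by at most about 2.3 mm over the 240 mm between screws.

**Final checks:**
- **Bed:** the book's top dropped from 73.13 to about 69.45 mm in the depth image. That is about 3.7 mm, or roughly 73 N, slightly above the 3.5 mm asked.
- **Level:** the two ends differ by 0.4 to 0.55 mm as read. About 0.25 mm of that is camera tilt, measured on the desk and base, so the real difference is about 0.2 to 0.3 mm.
- **Other objects:** the before and after pictures match for every bystander. The only change is the shadow on the folder.

**Not confirmed:** I could not confirm the stiffening from wrist torque. Torque read about 0.2–0.3 N m when free, 0.32 N m at first touch and only 0.04–0.2 N m under load, because I read it after each turn had stopped. I relied on the bed's sink for the load instead.

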